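# Rack the washed sharpening stones by thickness and start the blower

## Task

Put every washed sharpening stone away in the drying rack, standing upright on its bottom edge with the grip rail up: try it in the slots from the narrowest upwards and leave it fully home, roughly centred along the rack, in the first slot that accepts it; a stone too thick for all three slots stands upright on the green felt, lined up with the slots. Stones lying flat can be turned onto edge with the help of the blue vee blocks. When all the stones are in place, press the green blower button fully and let go, and leave the other things on the bench where they are.

Things in the scene. Friction and masses are not known exactly. Their poses are not given: they have to be found in the camera images.
- stone_a: Blue stone 120 long (x) x 40 high (z), thickness (y) 16, 22, 28 or 34 mm: unmarked, no two alike. Metal rail 120 x 12 x 22 high on the middle of one long edge: 62 mm overall. Origin: centre of the long edge face across from the rail (bottom edge); z from there to the rail, up when standing. 0.17-0.42 kg. Starts flat on the bench, z within 0.3 rad of world +y. May be absent.
- stone_b: Red-brown stone 120 long (x) x 40 high (z), thickness (y) 16, 22, 28 or 34 mm: unmarked, no two alike. Metal rail 120 x 12 x 22 high on the middle of one long edge: 62 mm overall. Origin: centre of the long edge face across from the rail (bottom edge); z from there to the rail, up when standing. 0.17-0.42 kg. Starts flat on the bench, z within 0.3 rad of world +y. May be absent.
- stone_c: Off-white stone 120 long (x) x 40 high (z), thickness (y) 16, 22, 28 or 34 mm: unmarked, no two alike. Metal rail 120 x 12 x 22 high on the middle of one long edge: 62 mm overall. Origin: centre of the long edge face across from the rail (bottom edge); z from there to the rail, up when standing. 0.17-0.42 kg. Starts flat on the bench, z within 0.3 rad of world +y. May be absent.
- stone_d: Cork brown stone 120 long (x) x 40 high (z), thickness (y) 16, 22, 28 or 34 mm: unmarked, no two alike. Metal rail 120 x 12 x 22 high on the middle of one long edge: 62 mm overall. Origin: centre of the long edge face across from the rail (bottom edge); z from there to the rail, up when standing. 0.17-0.42 kg. Starts flat on the bench, z within 0.3 rad of world +y. May be absent.
- rack: Fixed drying rack. Plywood base 130 (x) x 260 (y) x 12 mm; wooden walls 110 mm long, 34 tall (tops 46 mm over the bench) form three slots along x, open at the ends; wall-free green felt at the -y end; grey blower box 60 mm tall at x = 67 to 147 mm, over the whole y. Origin: centre of the base's underside. Yaw up to 0.12 rad.
- slot_narrow (a point): Slot 19 mm wide, 90 mm to +y of the rack's centre. Point: centre of the slot floor, 12 mm over the bench; axes as the rack's. All slots: 34 mm deep, the mouth widens by 3 mm each side over the top 6 mm. An accepted stone's bottom edge reaches the floor; one too thick stops about 30 to 35 mm higher.
- slot_middle (a point): Slot 25 mm wide, 36 mm to +y of the rack's centre. Point: centre of its floor, 12 mm over the bench.
- slot_wide (a point): Slot 31 mm wide, 18 mm to -y of the rack's centre. Point: centre of its floor, 12 mm over the bench.
- felt (a point): Centre of the green felt (124 x 80 mm, flat, top 14 mm over the bench), 88 mm to -y of the rack's centre; axes as the rack's.
- vee_line (a point): Fixed tilting rest: two blue 90-degree vee blocks, 18 mm thick, 42 mm either side of this point along x, open between; base plate 120 x 90 x 10. Point: middle of the line (along x) where the faces meet, 45 mm over the bench; faces rise at 45 deg to +y and -y, 42 mm long. A stone with bottom edge on the -y face and a broad side on the +y face rests at 45 deg, rail up. Yaw up to 0.18 rad.
- blower (a joint): Green push button of the blower: 0 up, 0.006 m fully down, springs back; fully down takes 5 N.
- blower_top (a point): Centre of the green button's top (32 mm across) on the blower box; pressed straight down.
- knife_2: Knife with yellow handle, about 245 mm long, lying flat; bystander. Origin at its underside.
- oil: Amber oil bottle, 56 mm across, 130 mm tall; bystander. Origin at its underside.
- rivets: Glass jar with brass lid, 70 mm across and tall; bystander. Origin at its underside.
Mind the look-alikes: they are no part of the job. Of the things shaped like the stone_a, the blue one is meant.

How it is judged:
On the way, in this order (a step that is already met when the one before it is completed fails the run):
1. every stone stands released in its place: the narrowest slot that accepts it, or the felt (x of stone_a in the frame of slot_wide between -0.04 and 0.04 m and y of stone_a in the frame of slot_wide between -0.005 and 0.005 m and z of stone_a in the frame of slot_wide between -0.005 and 0.006 m and angle between each of stone_a, stone_b, stone_c, stone_d's own z axis and vertical below 0.12 rad and angle between the x axis of each of stone_a, stone_b, stone_c, stone_d and the x axis of rack, either way round below 0.25 rad and contact force between the fingers and stone_a below 0.3 N and linear speed of each of stone_a, stone_b, stone_c, stone_d below 0.02 m/s and x of stone_b in the frame of slot_narrow between -0.04 and 0.04 m and y of stone_b in the frame of slot_narrow between -0.005 and 0.005 m and z of stone_b in the frame of slot_narrow between -0.005 and 0.006 m and contact force between the fingers and stone_b below 0.3 N and x of stone_c in the frame of felt between -0.04 and 0.04 m and y of stone_c in the frame of felt between -0.03 and 0.03 m and z of stone_c in the frame of felt between -0.005 and 0.006 m and contact force between the fingers and stone_c below 0.3 N and x of stone_d in the frame of slot_middle between -0.04 and 0.04 m and y of stone_d in the frame of slot_middle between -0.005 and 0.005 m and z of stone_d in the frame of slot_middle between -0.005 and 0.006 m and contact force between the fingers and stone_d below 0.3 N), for 0.2 s.
2. then the blower button is pressed down (value of joint blower above 0.0045 m), for 0.05 s.
At the end, for the whole second after the job is handed in: Each stone upright within 0.12 rad, rail up, still and released: 16 mm in the narrow, 22 middle, 28 wide slot (bottom within 6 mm of the floor, 5 mm of mid-slot, 40 mm along); 34 mm on the felt (30 mm across, 40 along, 0.25 rad); button pressed past 4.5 mm after that, and up again (all of step 1 and value of joint blower below 0.002 m); the robot touches nothing.
It fails at once if a bystander is moved more than 4 cm (distance of any of knife_2, oil, rivets from where it was at the start of the episode above 0.04 m).
Of stone_a, stone_b, stone_c, stone_d only 3 to 4 are there at a start; the rules pass over those that are not, and their reading is None.
At some moment in a run one of stone_a, stone_b, stone_d may be knocked a few centimetres aside while the robot is not near it.
It also fails if it takes over 210 s, if anything falls off the work surface, if the arm or the gripper's body presses on something with over 40 N, if the wrist force passes 120 N, or if a joint passes its speed limit or range.

## Robot

A 7-joint arm with a two-finger parallel gripper is mounted at the origin on the work surface. World frame = base frame: x ahead of the robot, y to its left, z up, the work surface at z = 0. Lengths are in m, angles in rad, forces in N, time in s.
With the tool pointing down it reaches from about 0.4 to 0.925 m from the base axis. Payload 4.1 kg.
Tool frame: the origin (TCP) lies between the finger pads; the fingertips stand 19 mm ahead of it and the grasp point (between the pads) is the TCP (arm.tip_extent is the distance from the TCP to the fingertips, in m); z points along the fingers, y is the line along which they close (so a half turn about z gives the same grasp; the last joint's range is limited). The gripper opens to 85 mm and grips with 20 to 120 N. Pads are 22 mm wide; open, the fingers measure 114 mm over their backs; the gripper's body (76 mm by 85 mm) begins 54 mm behind the grasp point. The pads swing forward as they close: fully open they stand 13 mm farther back than shut.
Start: joints at [1.185, 0.398, 0.045, 1.537, -0.019, 1.207, -0.051], TCP at [0.184, -0.623, 0.25] pointing down, gripper open.
Joint ranges: [-2.82, 2.82], [-0.49, 2.23], [-1.37, 1.46], [0, 2.46], [-1.36, 4.5], [0.23, 2], [-2.94, 2.94]. Speed limits (rad/s): [2.57, 2.57, 3.14, 3.14, 3.14, 3.14, 3.14].

## Interface

Orientations are given as [roll, pitch, yaw] about the fixed x, y, z axes, in that order (R = Rz(yaw) Ry(pitch) Rx(roll)).
In Python, from workcell import observe, cams, job_done, arm gives the robot as it stands.
- The arm moves only by the tool jog_arm, never from a script. Its argument "increments" is a list that holds one entry, the list of rows, each a list of 7 numbers: the turn, a rotation vector about the tool's x, y, z in rad, then the shift along the tool's x, y, z in cm, then the opening, from 0 (shut) to 1 (fully open). In form: [[[ax, ay, az, tx, ty, tz, fingers], ...]]. A call has exactly 8 rows; each row shifts and turns the commanded pose from where the row before left it, along the tool's axes as they then stand; what a row does not reach is not made up. A row lasts 1/10 s, in which the tool goes at most 50 mm and 8.59 degrees, less where a joint would pass 70% of its speed; a pose out of reach is approached as far as the arm can. A call with a gripper value outside its range is refused whole. The fingers move at their own pace and stop on an object; "grip_force" is the grip in N (left out, the last holds). Time passes only in rows, so rows that do not move let the fingers close, or fill a call up. It gives the time, the measured TCP pose, the force, the opening and the grip force at its end, in the units of the state.
- observe(): the state, without advancing time (a new reading comes with each control period).
- cams.capture(name): name is "side" or "top"; returns the picture (384x512x3 uint8, red, green, blue); there is no depth.
- cams.camera_params(name): a dict with "mtx" (3x3 intrinsics, pixels), "D" ([k1, k2, p1, p2, k3] as OpenCV has them; the pictures are not rectified), "R" (3x3) and "t" (3): a world point X has camera coordinates R X + t. Camera axes: x right, y down, z forward; pixel columns grow to the right and rows downward; lengths in m; the calibration is good to about 2 mm. A picture is of the moment at which its call begins. camera_params takes no time and is no camera call.
- job_done(): hands the job in; it is judged then, once.
The state is a dict: "time": time; "q": joint angles; "qvel": joint speeds; "joint_efforts": joint torques, N m; "eef_pos": TCP position; "eef_rot": TCP orientation; "contact_force": force on the tool from outside, world axes, zero at the start; "wrist_torque": the same for the moment, N m; "grip_width": finger opening in m; "grip_force": force on a finger pad.
Only numpy, scipy, OpenCV 4.12 (cv2) and the standard library are available. Lean on these libraries where they do the work, as an engineer would, in place of code of your own. Each camera call takes 0.05 s, during which the arm holds its last target. There are 200 camera calls.

## Working session

There is one attempt and no reset: what is moved stays moved. The work goes in short steps, Python scripts to look and compute and a tool call to move; the robot and the scene stay as the last step left them, time stands still between calls to the robot, and variables do not carry over. Pictures are saved under pics/ and viewed, at most 14 in all, crops included, and the job is handed in when it is done.

Besides the shell and the picture viewer there is one more tool, called as name(argument=value, ...) on one line, values as JSON. jog_arm: Moves the arm, as the interface text tells. Its arguments: {"type":"object","properties":{"increments":{"type":"array","items":{"type":"array","items":{"type":"array","items":{"type":"number"}}}},"grip_force":{"type":"number"}},"required":["increments"]}

```bash
mkdir -p pics; ls; python3 - <<'E'
from workcell import observe, cams, arm
import cv2
print(observe())
for n in("top","side"):
    cv2.imwrite(f"pics/{n}0.png",cv2.resize(cams.capture(n)[:,:,::-1],(800,600)))
    print(n,cams.camera_params(n))
E
```

```text
pics
{'time': 0.0, 'q': array([ 1.18501955,  0.39920854,  0.04505213,  1.53786787, -0.01870086,
        1.20688801, -0.05072408]), 'qvel': array([-0.0001981 ,  0.00091349,  0.00237284, -0.00111933, -0.00086876,
        0.00012557, -0.00077621]), 'joint_efforts': array([-8.15553940e-04, -4.75121641e+01,  1.36466224e+00, -2.54221344e+01,
        1.15273346e-02,  9.61300218e-03,  6.57949045e-06]), 'eef_pos': array([ 0.18370739, -0.62288623,  0.2492585 ]), 'eef_rot': array([-3.13964774e+00,  1.41993203e-04,  2.86847993e-01]), 'contact_force': array([ 0.48141998, -0.25495048,  0.01140843]), 'wrist_torque': array([-0.00189924,  0.02676009,  0.01361692]), 'grip_force': 0.0, 'grip_width': 0.08578302662101939}
top {'mtx': array([[398.21601327,   0.        , 255.21075794],
       [  0.        , 398.21601327, 188.71476425],
       [  0.        ,   0.        ,   1.        ]]), 'D': array([-0.04830095,  0.        ,  0.        ,  0.        ,  0.        ]), 'R': array([[-0.00377719, -0.99983187, -0.01794315],
       [-0.99867228,  0.00469344, -0.05129965],
       [ 0.05137524,  0.01772555, -0.9985221 ]]), 't': array([-0.05110155,  0.54166909,  1.0082732 ])}
side {'mtx': array([[387.34221458,   0.        , 257.5885455 ],
       [  0.        , 387.34221458, 191.10207636],
       [  0.        ,   0.        ,   1.        ]]), 'D': array([-0.04941361,  0.        ,  0.        ,  0.        ,  0.        ]), 'R': array([[ 0.99583628, -0.08941028, -0.01777359],
       [-0.06192726, -0.52043813, -0.85165085],
       [ 0.06689628,  0.84920549, -0.5238081 ]]), 't': array([-0.56781175,  0.0753905 ,  1.20557466])}
```

View pics/top0.png

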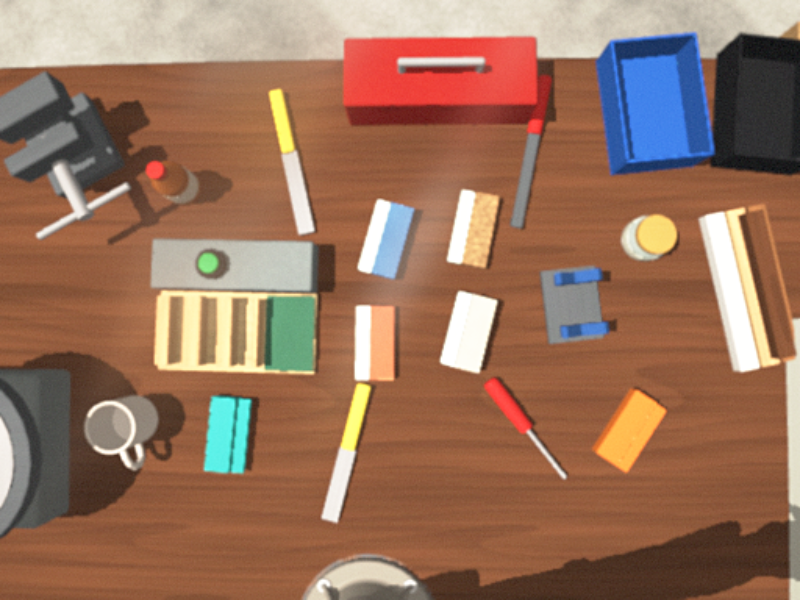

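View pics/side0.png

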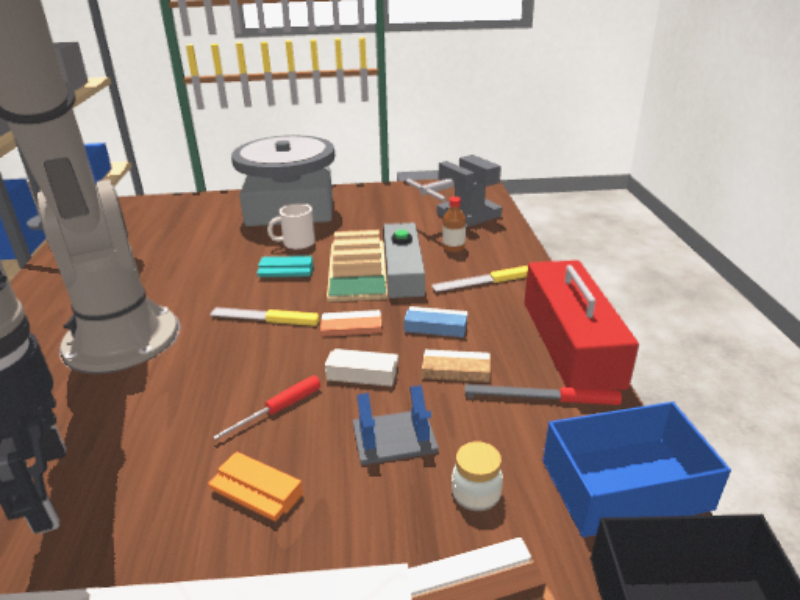

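The top view shows blue at (386,238), red-brown (375,343), off-white (470,331), cork (473,229), all with the rail to the left (+y). The rack is at (236,332), its button at (208,264), and the vee at (575,304). The teal (228,435) and orange (630,430) pieces are look-alikes, and blue at (386,238) is stone_a. One enlarged crop to confirm this and measure from.

```bash
cat > h.py <<'E'
import numpy as np, cv2
from workcell import observe, cams, job_done, arm
def ray(cam,uv):
    p=cams.camera_params(cam); uv=np.asarray(uv,float).reshape(-1,1,2)
    n=cv2.undistortPoints(uv,p["mtx"],p["D"]).reshape(-1,2)
    d=np.c_[n,np.ones(len(n))]@p["R"]; return -p["R"].T@p["t"],d
def world(cam,uv,z):
    c,d=ray(cam,uv); return c+d*((z-c[2])/d[:,2])[:,None]
def pix(cam,X):
    p=cams.camera_params(cam)
    return cv2.projectPoints(np.asarray(X,float).reshape(-1,1,3),cv2.Rodrigues(p["R"])[0],p["t"],p["mtx"],p["D"])[0].reshape(-1,2)
def crop(img,c0,r0,w,h,s,name):
    o=cv2.resize(img[r0:r0+h,c0:c0+w,::-1],None,fx=s,fy=s,interpolation=cv2.INTER_CUBIC)
    for i in range(0,w,20): cv2.putText(o,str(c0+i),(int(i*s),8),0,.3,(255,255,255),1); cv2.line(o,(int(i*s),10),(int(i*s),14),(255,255,255),1)
    for i in range(0,h,20): cv2.putText(o,str(r0+i),(0,int(i*s)+4),0,.3,(255,255,255),1)
    cv2.imwrite("pics/"+name,o)
E
python3 - <<'E'
from h import *
t=cams.capture("top"); s=cams.capture("side")
np.save("t0.npy",t);np.save("s0.npy",s)
crop(t,92,115,310,135,2.55,"c1.png")
crop(s,190,135,150,170,3.5,"c2.png")
E
```

```text
(no output)
```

View pics/c1.png

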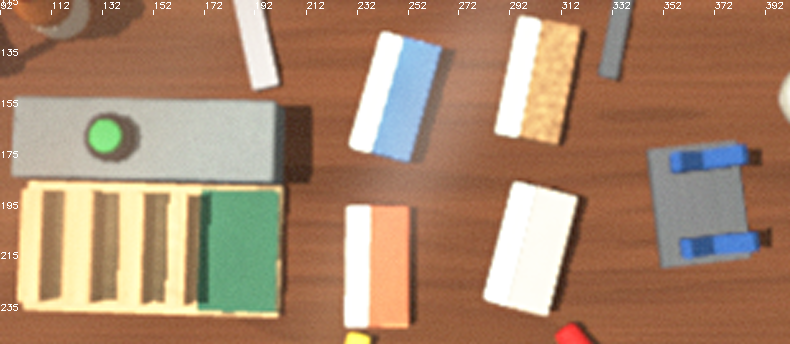

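View pics/c2.png

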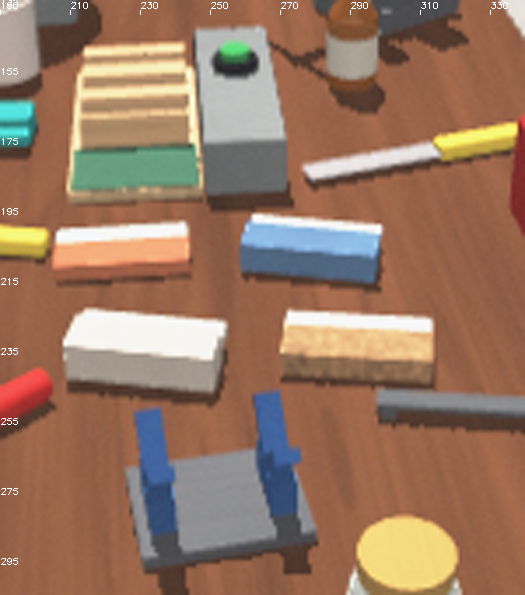

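```bash
cat > fit.py <<'E'
from h import *
from scipy.optimize import least_squares
def full(p): return (np.array(p,float)+.5)/2.55-.5+[92,115]
def fit(uv,L,x0):
    uv=np.array(uv,float);L=np.array(L,float)
    def P(v):
        c,s=np.cos(v[2]),np.sin(v[2]); return np.c_[v[0]+c*L[:,0]-s*L[:,1],v[1]+s*L[:,0]+c*L[:,1],L[:,2]]
    r=least_squares(lambda v:(pix("top",P(v))-uv).ravel(),x0,loss="soft_l1")
    return r.x,np.sqrt((r.fun**2).mean()),np.abs(r.fun).max()
def stone(uv,t):  # uv: body TL TR BR BL, rail outer top,bottom ; local x=world x, y = +y (stone z) from bottom edge
    zr=t/2+.006
    return fit(uv,[(.06,.04,t),(.06,0,t),(-.06,0,t),(-.06,.04,t),(.06,.062,zr),(-.06,.062,zr)],[.5,-.2,0])
E
python3 - <<'E'
from fit import *
S=dict(blue=[(404,36),(442,47),(409,162),(375,156),(384,31),(349,149)],
cork=[(547,19),(581,27),(558,145),(525,140),(518,15),(495,134)],
red=[(371,206),(409,206),(409,328),(370,328),(345,206),(345,328)],
white=[(544,187),(579,198),(549,316),(513,304),(515,181),(484,299)])
for k,u in S.items():
    for t in(.016,.022,.028,.034):
        v,a,m=stone(full(u),t); print(k,t,v.round(4),a.round(2),m.round(2))
print("rack",fit(full([(18,312),(280,317),(203,192),(278,192),(275,311),(197,311),(14,96),(275,102),(278,178),(12,176)]),
[(-.065,.13,.012),(-.065,-.13,.012),(.062,-.048,.014),(.062,-.128,.014),(-.062,-.128,.014),(-.062,-.048,.014),(.147,.13,.06),(.147,-.13,.06),(.067,-.13,.06),(.067,.13,.06)],[.5,.2,0]))
print("btn",world("top",full([(105,135)]),.068))
print("vee",fit(full([(671,160),(746,154),(681,248),(757,243),(648,150),(738,143),(662,268),(748,258)]),
[(.042,.0297,.0747),(.042,-.0297,.0747),(-.042,.0297,.0747),(-.042,-.0297,.0747),(.06,.045,.01),(.06,-.045,.01),(-.06,.045,.01),(-.06,-.045,.01)],[.5,-.4,0]))
E
```

```text
blue 0.016 [ 0.6259 -0.0632 -0.2692] 0.79 1.62
blue 0.022 [ 0.6251 -0.0633 -0.2699] 0.75 1.54
blue 0.028 [ 0.6243 -0.0634 -0.2709] 0.73 1.45
blue 0.034 [ 0.6235 -0.0635 -0.2722] 0.72 1.39
cork 0.016 [ 0.6444 -0.2081 -0.1953] 1.09 2.02
cork 0.022 [ 0.6435 -0.2074 -0.1974] 1.04 2.06
cork 0.028 [ 0.6426 -0.2068 -0.1996] 1.01 2.16
cork 0.034 [ 0.6417 -0.2062 -0.2018] 0.99 2.25
red 0.016 [ 0.4631 -0.045  -0.0043] 0.51 0.89
red 0.022 [ 0.4632 -0.0452 -0.0039] 0.49 0.88
red 0.028 [ 0.4634 -0.0454 -0.0035] 0.48 0.92
red 0.034 [ 0.4635 -0.0457 -0.0032] 0.49 0.99
white 0.016 [ 0.4733 -0.2    -0.262 ] 0.91 1.79
white 0.022 [ 0.4733 -0.1994 -0.2629] 0.85 1.58
white 0.028 [ 0.4733 -0.1987 -0.2638] 0.81 1.49
white 0.034 [ 0.4733 -0.1981 -0.2646] 0.78 1.47
rack (array([ 0.48163716,  0.2145891 , -0.02615831]), np.float64(0.9858816034423371), np.float64(2.505036715074624))
btn [[0.59198423 0.24649346 0.068     ]]
vee (array([ 0.52484144, -0.33733001,  0.08642417]), np.float64(1.4495372492348746), np.float64(3.8188068115914575))
```

```bash
cat > sil.py <<'E'
from fit import *
from scipy.optimize import minimize
def pose(v,L):
    L=np.array(L,float); c,s=np.cos(v[2]),np.sin(v[2]); return np.c_[v[0]+c*L[:,0]-s*L[:,1],v[1]+s*L[:,0]+c*L[:,1],L[:,2]]
def corners(t):
    return [(x,y,z) for x in(.06,-.06) for y in(0,.04) for z in(0,t)],[(x,y,z) for x in(.06,-.06) for y in(.04,.062) for z in(t/2-.006,t/2+.006)]
def refine(img,v0,t,cam="top",th=125):
    K=6; b,r=corners(t)
    c=pix(cam,pose(v0,[(0,.03,t/2)]))[0].astype(int); x0,y0=c-48; W=96
    sub=img[y0:y0+W,x0:x0+W].max(2)
    m=np.clip((sub.astype(float)-th+25)/50,0,1)
    def ren(v):
        o=np.zeros((W*K,W*K),np.uint8)
        for q in(b,r):
            p=(pix(cam,pose(v,q))-[x0,y0]+.5)*K
            cv2.fillConvexPoly(o,cv2.convexHull(np.round(p).astype(np.int32)),255)
        return cv2.resize(o,(W,W),interpolation=cv2.INTER_AREA)/255.
    w=cv2.dilate(ren(v0),np.ones((15,15)))
    f=lambda v:(w*np.abs(ren(v)-m)).sum()
    r_=minimize(f,v0,method="Nelder-Mead",options=dict(initial_simplex=np.array(v0)+np.array([[0,0,0],[.006,0,0],[0,.006,0],[0,0,.06]])))
    return r_.x,r_.fun
E
python3 - <<'E'
from sil import *
t=np.load("t0.npy"); o=cv2.resize(t[115:250,92:402,::-1],None,fx=2.55,fy=2.55,interpolation=cv2.INTER_CUBIC)
def draw(L):
    p=((pix("top",L)-[92,115]+.5)*2.55).astype(int)
    cv2.polylines(o,[cv2.convexHull(p) if len(L)>4 else p],True,(0,0,255),1)
for k,(v,th) in dict(blue=([.6243,-.0634,-.27],.028),cork=([.6435,-.2074,-.197],.022),red=([.4631,-.045,0],.016),white=([.4733,-.1981,-.264],.034)).items():
    for tt in(.016,.022,.028,.034):
        x,f=refine(t,v,tt); print(k,tt,x.round(4),round(f,1))
        if tt==th:
            for q in corners(tt): draw(pose(x,q))
def rect(v,x0,x1,y0,y1,z): draw(pose(v,[(x0,y0,z),(x0,y1,z),(x1,y1,z),(x1,y0,z)]))
R=[.4816,.2146,-.0262]; V=[.5248,-.3373,.0864]
rect(R,-.062,.062,-.128,-.048,.014);rect(R,.067,.147,-.13,.13,.06);rect(R,-.065,.065,-.13,.13,.012)
for y,w in((.09,.019),(.036,.025),(-.018,.031)): rect(R,-.055,.055,y-w/2-.003,y+w/2+.003,.046)
rect(V,-.06,.06,-.045,.045,.01)
for s in(1,-1): rect(V,s*.042-.009,s*.042+.009,-.0297,.0297,.0747)
cv2.imwrite("pics/ov.png",o)
E
```

```text
blue 0.016 [ 0.628  -0.057  -0.2431] 1289.7
blue 0.022 [ 0.6292 -0.0592 -0.3325] 1301.3
blue 0.028 [ 0.6267 -0.0591 -0.2781] 1309.0
blue 0.034 [ 0.6304 -0.06   -0.2571] 1311.1
cork 0.016 [ 0.6495 -0.2017 -0.2178] 1225.3
cork 0.022 [ 0.6471 -0.2043 -0.1889] 1227.8
cork 0.028 [ 0.6464 -0.1995 -0.1826] 1232.6
cork 0.034 [ 0.6456 -0.2001 -0.1197] 1229.7
red 0.016 [ 0.4631 -0.045   0.    ] 1082.1
red 0.022 [ 0.4645 -0.0369 -0.0154] 1082.6
red 0.028 [ 0.4626 -0.0392 -0.0163] 1086.7
red 0.034 [ 0.4671 -0.041  -0.06  ] 1095.9
white 0.016 [ 0.4735 -0.1941 -0.2723] 1161.4
white 0.022 [ 0.4696 -0.1919 -0.2887] 1167.0
white 0.028 [ 0.4732 -0.1921 -0.2632] 1176.0Traceback (most recent call last):
  File "<stdin>", line 8, in <module>
  File "sil.py", line 20, in refine
    r_=minimize(f,v0,method="Nelder-Mead",options=dict(initial_simplex=np.array(v0)+np.array([[0,0,0],[.006,0,0],[0,.006,0],[0,0,.06]])))
    res = _minimize_neldermead(fun, x0, args, callback, bounds=bounds,
                               **options)
    fsim[j] = func(sim[j])
              ~~~~^^^^^^^^
    fx = function(np.copy(x), *(wrapper_args + args))
  File "sil.py", line 19, in <lambda>
    f=lambda v:(w*np.abs(ren(v)-m)).sum()
                         ~~~^^^
  File "sil.py", line 15, in ren
    p=(pix(cam,pose(v,q))-[x0,y0]+.5)*K
       ~~~^^^^^^^^^^^^^^^
  File "h.py", line 10, in pix
    p=cams.camera_params(cam)
ValueError: time passes only in moves, steps and waits
```

```bash
python3 - <<'E'
import re
s=open("h.py").read()
s=s.replace("def ray","import functools\nCP=functools.lru_cache(None)(lambda c: cams.camera_params(c))\ndef ray").replace("p=cams.camera_params(cam)","p=CP(cam)")
open("h.py","w").write(s)
s=open("sil.py").read()
s=s.replace("sub=img[y0:y0+W,x0:x0+W].max(2)\n    m=np.clip((sub.astype(float)-th+25)/50,0,1)",
"sub=img[y0:y0+W,x0:x0+W].max(2).astype(float); wood=np.median(np.r_[sub[:6].ravel(),sub[-6:].ravel()]); m=np.clip((sub-wood-25)/50,0,1); refine.wood=wood")
open("sil.py","w").write(s)
E
cat > ov.py <<'E'
from sil import *
t=np.load("t0.npy"); o=cv2.resize(t[115:250,92:402,::-1],None,fx=2.55,fy=2.55,interpolation=cv2.INTER_CUBIC)
def draw(L):
    p=((pix("top",L)-[92,115]+.5)*2.55).astype(int)
    cv2.polylines(o,[cv2.convexHull(p) if len(L)>4 else p],True,(0,0,255),1)
for k,(v,th) in dict(blue=([.6243,-.0634,-.27],.028),cork=([.6435,-.2074,-.197],.022),red=([.4631,-.045,0],.016),white=([.4733,-.1981,-.264],.034)).items():
    print(k,pix("top",pose(v,[(0,.02,th)])),t[tuple(pix("top",pose(v,[(0,.02,th)]))[0].astype(int)[::-1])])
    for tt in(.016,.022,.028,.034):
        x,f=refine(t,v,tt); print(k,tt,x.round(4),round(f,1),refine.wood)
        if tt==th:
            for q in corners(tt): draw(pose(x,q))
def rect(v,x0,x1,y0,y1,z): draw(pose(v,[(x0,y0,z),(x0,y1,z),(x1,y1,z),(x1,y0,z)]))
R=[.4816,.2146,-.0262]; V=[.5248,-.3373,.0864]
rect(R,-.062,.062,-.128,-.048,.014);rect(R,.067,.147,-.13,.13,.06);rect(R,-.065,.065,-.13,.13,.012)
for y,w in((.09,.019),(.036,.025),(-.018,.031)): rect(R,-.055,.055,y-w/2-.003,y+w/2+.003,.046)
rect(V,-.06,.06,-.045,.045,.01)
for s in(1,-1): rect(V,s*.042-.009,s*.042+.009,-.0297,.0297,.0747)
cv2.imwrite("pics/ov.png",o)
E
python3 ov.py
```

```text
blue [[251.32992165 153.7921034 ]] [147 186 224]
blue 0.016 [ 0.6285 -0.0596 -0.2809] 48.2 156.0
blue 0.022 [ 0.6273 -0.0594 -0.2797] 53.1 156.0
blue 0.028 [ 0.626  -0.0592 -0.2785] 64.1 156.0
blue 0.034 [ 0.6252 -0.0595 -0.2798] 73.2 156.0
cork [[307.57407089 146.88476597]] [245 196 131]
cork 0.016 [ 0.6467 -0.2055 -0.2036] 41.4 153.0
cork 0.022 [ 0.6458 -0.2047 -0.2103] 41.5 153.0
cork 0.028 [ 0.6449 -0.2043 -0.2107] 46.1 153.0
cork 0.034 [ 0.6444 -0.204  -0.2114] 52.6 153.0
red [[244.18034344 219.38358515]] [253 180 128]
red 0.016 [ 0.4641 -0.0425 -0.0226] 98.2 153.0
red 0.022 [ 0.4641 -0.0427 -0.0035] 83.4 153.0
red 0.028 [ 0.4642 -0.0427 -0.0115] 82.0 153.0
red 0.034 [ 0.4639 -0.0427 -0.0109] 75.5 153.0
white [[305.25088449 213.16760286]] [254 253 246]
white 0.016 [ 0.4739 -0.1964 -0.2558] 96.4 150.0
white 0.022 [ 0.4729 -0.1953 -0.2525] 81.3 150.0
white 0.028 [ 0.4735 -0.1947 -0.2559] 68.7 150.0
white 0.034 [ 0.4734 -0.194  -0.2594] 56.7 150.0
```

View pics/ov.png

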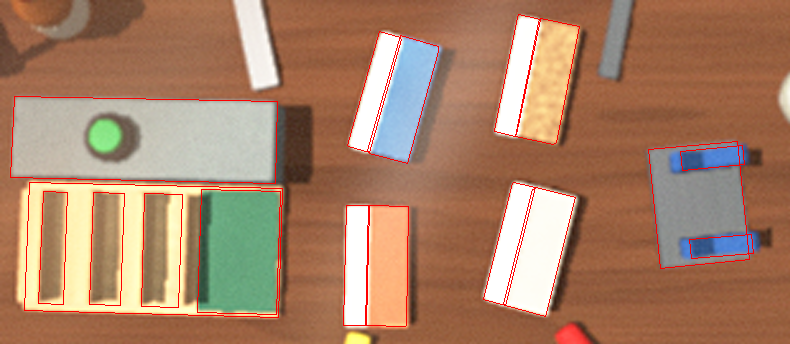

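```bash
cat > plan.py <<'E'
from h import *
from scipy.spatial.transform import Rotation as Ro
def TR(yaw,tilt=0): return Ro.from_euler("z",yaw)*Ro.from_euler("x",tilt)*Ro.from_euler("x",np.pi)
def plan(wps,step=.035,start=None):
    """wps: (pos,R) ; rotation rows first, then shift rows (cm, tool axes)"""
    o=observe(); p=np.array(o["eef_pos"]); R=Ro.from_euler("xyz",o["eef_rot"])
    print("t",round(o["time"],1),"pos",p.round(4),"rot",np.round(o["eef_rot"],3),"F",np.round(o["contact_force"],1),"w",round(o["grip_width"],4),"gf",round(o["grip_force"],1))
    for q,Rt in wps:
        rv=(R.inv()*Rt).as_rotvec(); n=int(np.ceil(np.linalg.norm(rv)/.13))
        if np.linalg.norm(rv)<.003: n=0
        else: print(" turn %d x"%n,(rv/n).round(4))
        if n: R=Rt
        d=R.inv().apply(np.array(q)-p)*100; m=max(1,int(np.ceil(np.linalg.norm(d)/100/step)))
        print(" shift %d x"%m,(d/m).round(3),"-> ",np.round(q,3)); p=np.array(q)
E
python3 - <<'E'
from plan import *
print([a for a in dir(arm) if a[0]!="_"],arm.tip_extent)
g=np.r_[pose:=[.4644,-.0115],0]
plan([(g+[0,0,.2],TR(-.01)),(g+[0,0,.07],TR(-.01))])
E
```

```text
['Unreachable', 'tip_extent'] 0.019
t 0.2 pos [ 0.1838 -0.6231  0.2497] rot [-3.14   0.     0.287] F [-0.3  1.2  0.7] w 0.0857 gf 0.0
 turn 3 x [-0.0004  0.0001  0.099 ]
 shift 20 x [ 1.372 -3.072  0.248] ->  [ 0.464 -0.012  0.2  ]
 shift 4 x [ 0.   -0.    3.25] ->  [ 0.464 -0.012  0.07 ]
```

jog_arm(increments=[[[0, 0, 0.099, 0, 0, 0, 0.9], [0, 0, 0.099, 0, 0, 0, 0.9], [0, 0, 0.099, 0, 0, 0, 0.9], [0, 0, 0, 1.37, -3.07, 0.25, 0.9], [0, 0, 0, 1.37, -3.07, 0.25, 0.9], [0, 0, 0, 1.37, -3.07, 0.25, 0.9], [0, 0, 0, 1.37, -3.07, 0.25, 0.9], [0, 0, 0, 1.37, -3.07, 0.25, 0.9]]], grip_force=60)

```text
time: 1.0
eef_pos: [0.2544, -0.4693, 0.2376]
eef_rot: [-3.142, 0.0, -0.01]
contact_force: [-0.1, 0.7, 1.3]
grip_width: 0.0768
grip_force: 0.0
```

jog_arm(increments=[[[0, 0, 0, 1.37, -3.07, 0.25, 0.9], [0, 0, 0, 1.37, -3.07, 0.25, 0.9], [0, 0, 0, 1.37, -3.07, 0.25, 0.9], [0, 0, 0, 1.37, -3.07, 0.25, 0.9], [0, 0, 0, 1.37, -3.07, 0.25, 0.9], [0, 0, 0, 1.37, -3.07, 0.25, 0.9], [0, 0, 0, 1.37, -3.07, 0.25, 0.9], [0, 0, 0, 1.37, -3.07, 0.25, 0.9]]])

```text
time: 1.8
eef_pos: [0.3663, -0.2249, 0.2178]
eef_rot: [3.141, -0.0, -0.01]
contact_force: [0.8, -0.2, 0.3]
grip_width: 0.0771
grip_force: 0.0
```

jog_arm(increments=[[[0, 0, 0, 1.37, -3.07, 0.25, 0.9], [0, 0, 0, 1.37, -3.07, 0.25, 0.9], [0, 0, 0, 1.37, -3.07, 0.25, 0.9], [0, 0, 0, 1.37, -3.07, 0.25, 0.9], [0, 0, 0, 1.37, -3.07, 0.25, 0.9], [0, 0, 0, 1.37, -3.07, 0.25, 0.9], [0, 0, 0, 1.37, -3.07, 0.25, 0.9], [0, 0, 0, 0, 0, 0, 0.9]]])

```text
time: 2.6
eef_pos: [0.4655, -0.0073, 0.2004]
eef_rot: [-3.139, -0.001, -0.002]
contact_force: [-0.1, 0.9, 0.2]
grip_width: 0.0769
grip_force: 0.0
```

```bash
python3 - <<'E'
from plan import *
g=np.array([.4644,-.0115,0])
plan([(g+[0,0,.06],TR(-.01)),(g+[0,0,.02],TR(-.01))])
print(observe()["q"].round(2))
E
```

```text
t 2.6 pos [ 0.4655 -0.0073  0.2004] rot [-3.139e+00 -1.000e-03 -2.000e-03] F [-0.1  0.9  0.2] w 0.0769 gf 0.0
 turn 1 x [-0.0027 -0.0014  0.0076]
 shift 5 x [-0.021  0.085  2.808] ->  [ 0.464 -0.012  0.06 ]
 shift 2 x [ 0. -0.  2.] ->  [ 0.464 -0.012  0.02 ]
[ 0.34  0.13 -0.44  2.01  0.06  1.01 -1.71]
```

jog_arm(increments=[[[0, 0, 0, 0, 0, 2.8, 0.9], [0, 0, 0, 0, 0, 2.8, 0.9], [0, 0, 0, 0, 0, 2.8, 0.9], [0, 0, 0, 0, 0, 2.8, 0.9], [0, 0, 0, 0, 0, 2.8, 0.9], [0, 0, 0, 0, 0, 0, 0.9], [0, 0, 0, 0, 0, 0, 0.9], [0, 0, 0, 0, 0, 0, 0.9]]])

```text
time: 3.4
eef_pos: [0.4653, -0.0125, 0.0617]
eef_rot: [3.141, -0.003, -0.01]
contact_force: [0.8, -0.3, 1.4]
grip_width: 0.0764
grip_force: 0.0
```

jog_arm(increments=[[[0, 0, 0, 0, 0, 1.5, 0.9], [0, 0, 0, 0, 0, 1.5, 0.9], [0, 0, 0, 0, 0, 0.5, 0.9], [0, 0, 0, 0, 0, 0.5, 0.9], [0, 0, 0, 0, 0, 0.3, 0.9], [0, 0, 0, 0, 0, 0, 0.9], [0, 0, 0, 0, 0, 0, 0.9], [0, 0, 0, 0, 0, 0, 0.9]]])

```text
time: 4.2
eef_pos: [0.4644, -0.0123, 0.0176]
eef_rot: [3.141, -0.001, -0.01]
contact_force: [0.4, 0.5, 0.2]
grip_width: 0.077
grip_force: 0.0
```

```bash
python3 - <<'E'
from h import *
s=cams.capture("side"); t=cams.capture("top")
def z(i,c,r,w,h,f): return cv2.resize(i[r:r+h,c:c+w,::-1],(int(w*f),int(h*f)),interpolation=cv2.INTER_CUBIC)
a=z(s,160,130,120,120,4.5);b=z(t,190,190,60,120,4.5)
cv2.imwrite("pics/g1.png",np.hstack([a,b]))
E
```

```text
(no output)
```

View pics/g1.png

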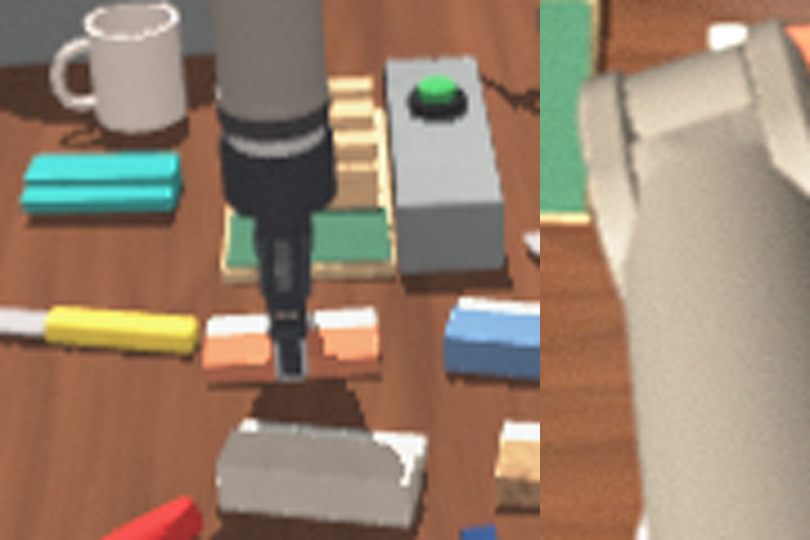

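The gripper straddles the red-brown stone near its middle (stone at about (290,340) in the crop), with the front finger just clear of the bench. Closing.

jog_arm(increments=[[[0, 0, 0, 0, 0, 0, 0.6], [0, 0, 0, 0, 0, 0, 0.6], [0, 0, 0, 0, 0, 0, 0.6], [0, 0, 0, 0, 0, 0, 0.6], [0, 0, 0, 0, 0, 0, 0.6], [0, 0, 0, 0, 0, 0, 0.6], [0, 0, 0, 0, 0, 0, 0.6], [0, 0, 0, 0, 0, 0, 0.6]]], grip_force=60)

```text
time: 5.1
eef_pos: [0.4643, -0.0125, 0.0179]
eef_rot: [3.141, -0.0, -0.01]
contact_force: [-1.6, -0.0, 6.1]
grip_width: 0.0605
grip_force: 64.9
```

```bash
cat >> plan.py <<'E'
VP=np.array([.5248,-.3373,.045]); VY=.0864; k=np.sqrt(.5)
ZS=Ro.from_euler("z",VY).apply([0,k,k]); YS=Ro.from_euler("z",VY).apply([0,k,-k])
def vee_tcp(h,clear=0.0): return VP+ZS*.031-YS*h+[0,0,clear]
def rail_tcp(t,z=.061): return VP-YS*t/2+ZS*z
E
python3 - <<'E'
from plan import *
h=.0176;g=vee_tcp(h,.004)
p=observe()["eef_pos"]; 
plan([(np.array(p)+[0,0,.18],TR(-.01)),([g[0],g[1]-.0,.2],TR(VY)),(g+[0,0,.07],TR(VY,np.pi/4)),(g,TR(VY,np.pi/4))])
E
```

```text
t 5.1 pos [ 0.4643 -0.0125  0.0179] rot [ 3.141 -0.    -0.01 ] F [-1.6 -0.   6.1] w 0.0605 gf 64.9
 shift 6 x [ 1.e-03  2.e-03 -3.e+00] ->  [ 0.464 -0.013  0.198]
 turn 1 x [ 0.0007 -0.0002 -0.0967]
 shift 10 x [ 0.322  3.193 -0.021] ->  [ 0.524 -0.328  0.2  ]
 turn 7 x [0.1122 0.     0.    ]
 shift 2 x [-0.     1.649  1.649] ->  [ 0.524 -0.328  0.153]
 shift 2 x [-0.     2.475  2.475] ->  [ 0.524 -0.328  0.083]
```

jog_arm(increments=[[[0, 0, 0, 0, 0, -3, 0.6], [0, 0, 0, 0, 0, -3, 0.6], [0, 0, 0, 0, 0, -3, 0.6], [0, 0, 0, 0, 0, -3, 0.6], [0, 0, 0, 0, 0, -3, 0.6], [0, 0, 0, 0, 0, -3, 0.6], [0, 0, -0.0965, 0, 0, 0, 0.6], [0, 0, 0, 0.32, 3.19, 0, 0.6]]])

```text
time: 5.9
eef_pos: [0.4702, -0.0397, 0.1984]
eef_rot: [-3.14, -0.002, 0.096]
contact_force: [0.7, -0.1, -2.9]
grip_width: 0.0601
grip_force: 67.5
```

jog_arm(increments=[[[0, 0, 0, 0.32, 3.19, 0, 0.6], [0, 0, 0, 0.32, 3.19, 0, 0.6], [0, 0, 0, 0.32, 3.19, 0, 0.6], [0, 0, 0, 0.32, 3.19, 0, 0.6], [0, 0, 0, 0.32, 3.19, 0, 0.6], [0, 0, 0, 0.32, 3.19, 0, 0.6], [0, 0, 0, 0.32, 3.19, 0, 0.6], [0, 0, 0, 0.32, 3.19, 0, 0.6]]])

```text
time: 6.7
eef_pos: [0.5171, -0.2968, 0.1965]
eef_rot: [-3.141, 0.001, 0.086]
contact_force: [0.1, 0.9, -2.0]
grip_width: 0.0601
grip_force: 67.5
```

jog_arm(increments=[[[0, 0, 0, 0.32, 3.19, 0, 0.6], [0.1122, 0, 0, 0, 0, 0, 0.6], [0.1122, 0, 0, 0, 0, 0, 0.6], [0.1122, 0, 0, 0, 0, 0, 0.6], [0.1122, 0, 0, 0, 0, 0, 0.6], [0.1122, 0, 0, 0, 0, 0, 0.6], [0.1122, 0, 0, 0, 0, 0, 0.6], [0.1122, 0, 0, 0, 0, 0, 0.6]]])

```text
time: 7.5
eef_pos: [0.5232, -0.3282, 0.1967]
eef_rot: [-2.353, 0.0, 0.085]
contact_force: [-0.4, 0.9, -3.3]
grip_width: 0.0603
grip_force: 67.6
```

jog_arm(increments=[[[0, 0, 0, 0, 1.65, 1.65, 0.6], [0, 0, 0, 0, 1.65, 1.65, 0.6], [0, 0, 0, 0, 0, 0, 0.6], [0, 0, 0, 0, 0, 0, 0.6], [0, 0, 0, 0, 0, 0, 0.6], [0, 0, 0, 0, 0, 0, 0.6], [0, 0, 0, 0, 0, 0, 0.6], [0, 0, 0, 0, 0, 0, 0.6]]])

```text
time: 8.3
eef_pos: [0.5238, -0.3275, 0.1514]
eef_rot: [-2.357, -0.001, 0.086]
contact_force: [-0.6, -0.0, -2.3]
grip_width: 0.0605
grip_force: 67.6
```

```bash
python3 - <<'E'
from plan import *
g=vee_tcp(.0176,.004)
plan([(g+[0,0,.02],TR(VY,np.pi/4)),(g,TR(VY,np.pi/4))])
s=cams.capture("side")
crop(s,150,150,200,170,3.5,"v1.png")
E
```

```text
t 8.3 pos [ 0.5238 -0.3275  0.1514] rot [-2.357e+00 -1.000e-03  8.600e-02] F [-0.6 -0.  -2.3] w 0.0605 gf 67.6
 shift 2 x [0.008 1.709 1.685] ->  [ 0.524 -0.328  0.103]
 shift 1 x [-0.002  1.413  1.416] ->  [ 0.524 -0.328  0.083]
```

View pics/v1.png

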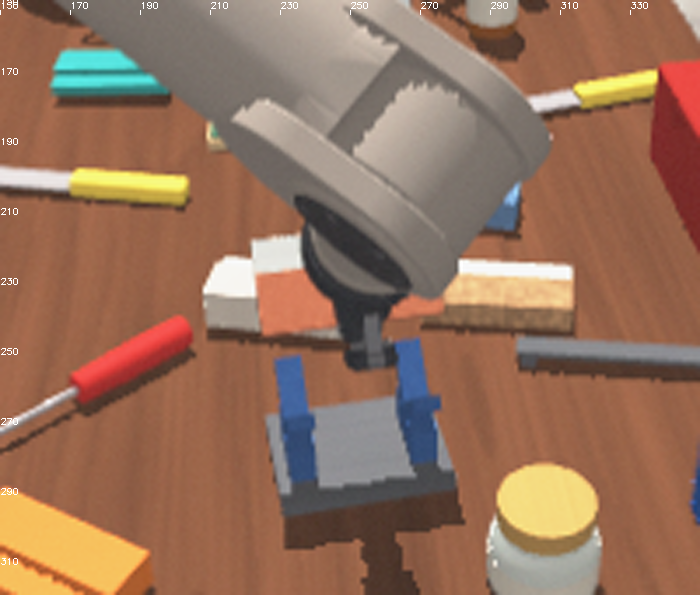

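The red stone is held tilted above the vee (around (245,230) full px) and centred between the blocks. Lowering, releasing and retracting along the tool axis.

jog_arm(increments=[[[0, 0, 0, 0, 1.7, 1.7, 0.6], [0, 0, 0, 0, 1.7, 1.7, 0.6], [0, 0, 0, 0, 0.7, 0.7, 0.6], [0, 0, 0, 0, 0.7, 0.7, 0.6], [0, 0, 0, 0, 0, 0, 0.6], [0, 0, 0, 0, 0, 0, 0.6], [0, 0, 0, 0, 0, 0, 0.6], [0, 0, 0, 0, 0, 0, 0.6]]])

```text
time: 9.15
eef_pos: [0.5238, -0.3273, 0.0833]
eef_rot: [-2.357, -0.001, 0.087]
contact_force: [-0.3, 0.0, -3.0]
grip_width: 0.0598
grip_force: 67.6
```

jog_arm(increments=[[[0, 0, 0, 0, 0.07, 0.07, 0.6], [0, 0, 0, 0, 0.07, 0.07, 0.6], [0, 0, 0, 0, 0.07, 0.07, 0.6], [0, 0, 0, 0, 0, 0, 0.6], [0, 0, 0, 0, 0, 0, 0.6], [0, 0, 0, 0, 0, 0, 0.6], [0, 0, 0, 0, 0, 0, 0.6], [0, 0, 0, 0, 0, 0, 0.6]]])

```text
time: 9.95
eef_pos: [0.524, -0.3279, 0.0812]
eef_rot: [-2.357, -0.001, 0.086]
contact_force: [1.0, -3.2, 6.4]
grip_width: 0.0601
grip_force: 68.3
```

jog_arm(increments=[[[0, 0, 0, 0, 0, 0, 0.85], [0, 0, 0, 0, 0, 0, 0.85], [0, 0, 0, 0, 0, 0, 0.85], [0, 0, 0, 0, 0, 0, 0.85], [0, 0, 0, 0, 0, -1, 0.85], [0, 0, 0, 0, 0, -2.5, 0.85], [0, 0, 0, 0, 0, -3, 0.85], [0, 0, 0, 0, 0, -3.5, 0.85]]])

```text
time: 10.75
eef_pos: [0.5294, -0.3982, 0.1514]
eef_rot: [-2.355, 0.001, 0.087]
contact_force: [0.1, 0.2, 0.4]
grip_width: 0.0726
grip_force: 0.0
```

```bash
python3 - <<'E'
from plan import *
r=rail_tcp(.016)
plan([(np.array([.5238,-.36,.26]),TR(VY)),(r+ZS*.08,TR(VY,-np.pi/4)),(r,TR(VY,-np.pi/4))])
E
```

```text
t 10.8 pos [ 0.5294 -0.3982  0.1514] rot [-2.355e+00  1.000e-03  8.700e-02] F [0.1 0.2 0.4] w 0.0726 gf 0.0
 turn 7 x [-1.123e-01  1.000e-04  1.000e-04]
 shift 4 x [-0.058 -0.965 -2.715] ->  [ 0.524 -0.36   0.26 ]
 turn 7 x [-0.1122  0.      0.    ]
 shift 5 x [ 0.059 -3.199 -0.098] ->  [ 0.517 -0.244  0.15 ]
 shift 3 x [-0.    -0.     2.667] ->  [ 0.522 -0.3    0.094]
```

jog_arm(increments=[[[-0.1122, 0, 0, 0, 0, 0, 0.85], [-0.1122, 0, 0, 0, 0, 0, 0.85], [-0.1122, 0, 0, 0, 0, 0, 0.85], [-0.1122, 0, 0, 0, 0, 0, 0.85], [-0.1122, 0, 0, 0, 0, 0, 0.85], [-0.1122, 0, 0, 0, 0, 0, 0.85], [-0.1122, 0, 0, 0, 0, 0, 0.85], [0, 0, 0, 0, -1, -2.7, 0.45]]])

```text
time: 11.55
eef_pos: [0.5272, -0.3834, 0.1753]
eef_rot: [-3.138, 0.005, 0.09]
contact_force: [0.1, 0.4, -0.1]
grip_width: 0.0596
grip_force: 0.0
```

jog_arm(increments=[[[0, 0, 0, -0.1, -1, -2.7, 0.45], [0, 0, 0, -0.1, -1, -2.7, 0.45], [0, 0, 0, 0, -1, -2.7, 0.45], [-0.1122, 0, 0, 0, 0, 0, 0.45], [-0.1122, 0, 0, 0, 0, 0, 0.45], [-0.1122, 0, 0, 0, 0, 0, 0.45], [-0.1122, 0, 0, 0, 0, 0, 0.45], [-0.1122, 0, 0, 0, 0, 0, 0.45]]])

```text
time: 12.35
eef_pos: [0.5247, -0.3581, 0.2602]
eef_rot: [2.575, -0.003, 0.086]
contact_force: [-0.4, -0.2, -1.1]
grip_width: 0.0381
grip_force: 0.0
```

jog_arm(increments=[[[-0.1122, 0, 0, 0, 0, 0, 0.45], [-0.1122, 0, 0, 0, 0, 0, 0.45], [0, 0, 0, 0.06, -3.2, -0.1, 0.45], [0, 0, 0, 0.06, -3.2, -0.1, 0.45], [0, 0, 0, 0.06, -3.2, -0.1, 0.45], [0, 0, 0, 0.06, -3.2, -0.1, 0.45], [0, 0, 0, 0.06, -3.2, -0.1, 0.45], [0, 0, 0, 0, 0, 0, 0.45]]])

```text
time: 13.15
eef_pos: [0.5172, -0.2376, 0.1462]
eef_rot: [2.36, 0.004, 0.092]
contact_force: [0.3, -0.4, -0.4]
grip_width: 0.0388
grip_force: 0.0
```

```bash
python3 - <<'E'
from plan import *
r=rail_tcp(.016)
plan([(r+ZS*.03,TR(VY,-np.pi/4)),(r,TR(VY,-np.pi/4))]); print(observe()["q"].round(2))
s=cams.capture("side")
crop(s,190,170,140,130,4.2,"v2.png")
E
```

```text
t 13.2 pos [ 0.5172 -0.2376  0.1462] rot [2.36  0.004 0.092] F [ 0.3 -0.4 -0.4] w 0.0388 gf 0.0
 turn 1 x [-0.0034 -0.0014  0.0064]
 shift 2 x [-0.053  0.355  2.564] ->  [ 0.52  -0.279  0.115]
 shift 1 x [ 0. -0.  3.] ->  [ 0.522 -0.3    0.094]
[ 0.08  0.38 -0.16  2.07  1.06  1.02 -2.29]
```

View pics/v2.png

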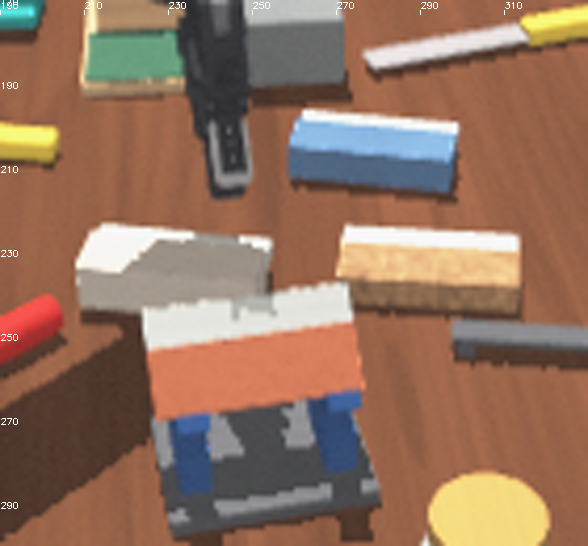

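```bash
cat > chk.py <<'E'
from plan import *
X=Ro.from_euler("z",VY).apply([.06,0,0])
def exp(t): 
    o=VP-YS*t; r=VP-YS*(t/2+.006)+ZS*.062
    return pix("side",[r-X,r+X,o+X,o-X])
E
python3 - <<'E'
from chk import *
print(exp(.016).round(1)); print("seen [224,243.8],[273.3,237.9],[276.2,262.4],[227.6,269.3]")
E
```

```text
[[223.3 242.8]
 [272.6 236.6]
 [276.4 262.2]
 [226.4 268.9]]
seen [224,243.8],[273.3,237.9],[276.2,262.4],[227.6,269.3]
```

jog_arm(increments=[[[0, 0, 0, 0, 0, 2.5, 0.45], [0, 0, 0, 0, 0, 2.5, 0.45], [0, 0, 0, 0, 0, 0, 0.45], [0, 0, 0, 0, 0, 0, 0.45], [0, 0, 0, 0, 0, 1, 0.45], [0, 0, 0, 0, 0, 1, 0.45], [0, 0, 0, 0, 0, 0, 0.45], [0, 0, 0, 0, 0, 0, 0.45]]])

```text
time: 14.0
eef_pos: [0.5212, -0.2911, 0.0993]
eef_rot: [2.356, 0.0, 0.086]
contact_force: [0.4, -0.8, 0.0]
grip_width: 0.0385
grip_force: 0.0
```

```bash
python3 - <<'E'
from plan import *
r=rail_tcp(.016)
plan([(r,TR(VY,-np.pi/4))])
E
```

```text
t 14.0 pos [ 0.5212 -0.2911  0.0993] rot [2.356 0.    0.086] F [ 0.4 -0.8  0. ] w 0.0385 gf 0.0
 shift 1 x [-0.042  0.24   1.019] ->  [ 0.522 -0.3    0.094]
```

jog_arm(increments=[[[0, 0, 0, 0, 0.2, 0.5, 0.45], [0, 0, 0, 0, 0, 0.5, 0.45], [0, 0, 0, 0, 0, 0, 0.0], [0, 0, 0, 0, 0, 0, 0.0], [0, 0, 0, 0, 0, 0, 0.0], [0, 0, 0, 0, 0, 0, 0.0], [0, 0, 0, 0, 0, 0, 0.0], [0, 0, 0, 0, 0, 0, 0.0]]], grip_force=60)

```text
time: 14.8
eef_pos: [0.522, -0.3004, 0.0948]
eef_rot: [2.354, 0.0, 0.086]
contact_force: [-1.2, -1.8, 5.3]
grip_width: 0.0107
grip_force: 59.8
```

```bash
cat >> plan.py <<'E'
RK=np.array([.4816,.2146]); RY=-.0262
def rk(x,y,z): return np.r_[RK+Ro.from_euler("z",RY).apply([x,y,0])[:2],z]
E
python3 - <<'E'
from plan import *
p=np.array(observe()["eef_pos"])
plan([(p+ZS*.11,TR(VY,-np.pi/4)),([.49,.0,.23],TR(RY)),(rk(0,.09,.23),TR(RY)),(rk(0,.09,.125),TR(RY))])
E
```

```text
t 14.8 pos [ 0.522  -0.3004  0.0948] rot [2.354 0.    0.086] F [-1.2 -1.8  5.3] w 0.0107 gf 59.8
 shift 4 x [-2.00e-03  7.00e-03 -2.75e+00] ->  [ 0.515 -0.223  0.173]
 turn 7 x [ 0.1125 -0.0063  0.0151]
 shift 7 x [-0.445 -3.174 -0.821] ->  [0.49 0.   0.23]
 shift 9 x [-0.156 -3.381 -0.   ] ->  [0.484 0.305 0.23 ]
 shift 4 x [ 0.    -0.     2.625] ->  [0.484 0.305 0.125]
```

jog_arm(increments=[[[0, 0, 0, 0, 0, -2.75, 0], [0, 0, 0, 0, 0, -2.75, 0], [0, 0, 0, 0, 0, -2.75, 0], [0, 0, 0, 0, 0, -2.75, 0], [0.1125, -0.0063, 0.0151, 0, 0, 0, 0], [0.1125, -0.0063, 0.0151, 0, 0, 0, 0], [0.1125, -0.0063, 0.0151, 0, 0, 0, 0], [0.1125, -0.0063, 0.0151, 0, 0, 0, 0]]])

```text
time: 15.6
eef_pos: [0.5159, -0.2199, 0.1711]
eef_rot: [2.813, -0.013, 0.024]
contact_force: [-0.5, 0.2, -3.2]
grip_width: 0.0107
grip_force: 59.2
```

jog_arm(increments=[[[0.1125, -0.0063, 0.0151, 0, 0, 0, 0], [0.1125, -0.0063, 0.0151, 0, 0, 0, 0], [0.1125, -0.0063, 0.0151, 0, 0, 0, 0], [0, 0, 0, -0.445, -3.175, -0.82, 0], [0, 0, 0, -0.445, -3.175, -0.82, 0], [0, 0, 0, -0.445, -3.175, -0.82, 0], [0, 0, 0, -0.445, -3.175, -0.82, 0], [0, 0, 0, -0.445, -3.175, -0.82, 0]]])

```text
time: 16.4
eef_pos: [0.4966, -0.0605, 0.2123]
eef_rot: [-3.137, 0.001, -0.025]
contact_force: [0.7, 0.1, -1.9]
grip_width: 0.0103
grip_force: 59.5
```

jog_arm(increments=[[[0, 0, 0, -0.445, -3.175, -0.82, 0], [0, 0, 0, -0.445, -3.175, -0.82, 0], [0, 0, 0, -0.155, -3.38, 0, 0], [0, 0, 0, -0.155, -3.38, 0, 0], [0, 0, 0, -0.155, -3.38, 0, 0], [0, 0, 0, -0.155, -3.38, 0, 0], [0, 0, 0, -0.155, -3.38, 0, 0], [0, 0, 0, -0.155, -3.38, 0, 0]]])

```text
time: 17.2
eef_pos: [0.4847, 0.2059, 0.2291]
eef_rot: [-3.138, 0.001, -0.025]
contact_force: [0.9, -0.0, -2.3]
grip_width: 0.0108
grip_force: 59.5
```

jog_arm(increments=[[[0, 0, 0, -0.155, -3.38, 0, 0], [0, 0, 0, -0.155, -3.38, 0, 0], [0, 0, 0, -0.155, -3.38, 0, 0], [0, 0, 0, 0, 0, 2.5, 0], [0, 0, 0, 0, 0, 2.5, 0], [0, 0, 0, 0, 0, 2.5, 0], [0, 0, 0, 0, 0, 2, 0], [0, 0, 0, 0, 0, 0, 0]]])

```text
time: 18.0
eef_pos: [0.4807, 0.3045, 0.1315]
eef_rot: [3.142, 0.007, -0.025]
contact_force: [-0.3, -0.7, -2.6]
grip_width: 0.0103
grip_force: 59.5
```

jog_arm(increments=[[[0, 0, 0, 0, 0, 0, 0], [0, 0, 0, 0, 0, 0, 0], [0, 0, 0, 0, 0, 0, 0], [0, 0, 0, 0, 0, 0, 0], [0, 0, 0, 0, 0, 0, 0], [0, 0, 0, 0, 0, 0, 0], [0, 0, 0, 0, 0, 0, 0], [0, 0, 0, 0, 0, 0, 0]]])

```text
time: 18.8
eef_pos: [0.4836, 0.3056, 0.1354]
eef_rot: [-3.139, 0.0, -0.025]
contact_force: [-0.7, -0.5, -2.9]
grip_width: 0.0108
grip_force: 59.6
```

```bash
python3 - <<'E'
from plan import *
plan([(rk(0,.09,.125),TR(RY)),(rk(0,.09,.073),TR(RY))]); print(observe()["q"].round(2))
s=cams.capture("side");t=cams.capture("top")
a=cv2.resize(s[110:210,190:290,::-1],(480,480),interpolation=cv2.INTER_CUBIC);b=cv2.resize(t[150:250,92:158,::-1],(317,480),interpolation=cv2.INTER_CUBIC)
cv2.imwrite("pics/s1.png",np.hstack([a,b]))
E
```

```text
t 18.8 pos [0.4836 0.3056 0.1354] rot [-3.139  0.    -0.025] F [-0.7 -0.5 -2.9] w 0.0108 gf 59.6
 shift 1 x [0.043 0.107 1.043] ->  [0.484 0.305 0.125]
 shift 2 x [1.0e-03 7.0e-03 2.6e+00] ->  [0.484 0.305 0.073]
[-0.19  0.42 -0.57  1.84  0.27  0.96 -2.47]
```

View pics/s1.png

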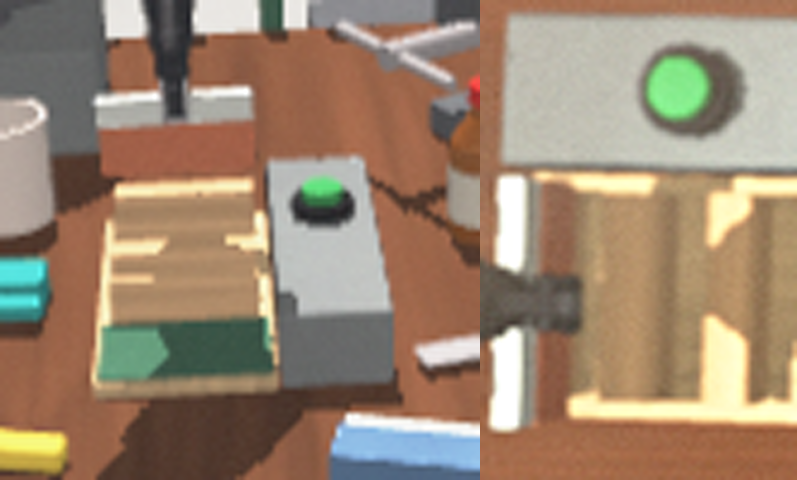

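The stone hangs upright over the narrow slot, parallel to it. Lowering gently while watching the force.

jog_arm(increments=[[[0, 0, 0, 0, 0.1, 1.5, 0], [0, 0, 0, 0, 0, 1, 0], [0, 0, 0, 0, 0, 0.5, 0], [0, 0, 0, 0, 0, 0.5, 0], [0, 0, 0, 0, 0, 0.5, 0], [0, 0, 0, 0, 0, 0, 0], [0, 0, 0, 0, 0, 0, 0], [0, 0, 0, 0, 0, 0, 0]]])

```text
time: 19.7
eef_pos: [0.4837, 0.3049, 0.0957]
eef_rot: [-3.139, -0.0, -0.025]
contact_force: [0.6, -0.4, -1.8]
grip_width: 0.0106
grip_force: 59.6
```

```bash
python3 - <<'E'
from plan import *
plan([(rk(0,.09,.075),TR(RY))])
E
```

```text
t 19.7 pos [0.4837 0.3049 0.0957] rot [-3.139 -0.    -0.025] F [ 0.6 -0.4 -1.8] w 0.0106 gf 59.6
 turn 1 x [-0.0031 -0.0001  0.001 ]
 shift 1 x [0.023 0.031 2.072] ->  [0.484 0.305 0.075]
```

jog_arm(increments=[[[0, 0, 0, 0, 0, 0.6, 0], [0, 0, 0, 0, 0, 0.5, 0], [0, 0, 0, 0, 0, 0.5, 0], [0, 0, 0, 0, 0, 0.3, 0], [0, 0, 0, 0, 0, 0.2, 0], [0, 0, 0, 0, 0, 0, 0], [0, 0, 0, 0, 0, 0, 0], [0, 0, 0, 0, 0, 0, 0]]])

```text
time: 20.5
eef_pos: [0.4835, 0.3047, 0.0747]
eef_rot: [-3.139, 0.0, -0.025]
contact_force: [-1.2, -1.1, 2.6]
grip_width: 0.0108
grip_force: 60.2
```

jog_arm(increments=[[[0, 0, 0, 0, 0, 0.15, 0], [0, 0, 0, 0, 0, 0, 0], [0, 0, 0, 0, 0, 0, 0.35], [0, 0, 0, 0, 0, 0, 0.35], [0, 0, 0, 0, 0, 0, 0.35], [0, 0, 0, 0, 0, -3, 0.35], [0, 0, 0, 0, 0, -4, 0.35], [0, 0, 0, 0, 0, -4, 0.8]]])

```text
time: 21.3
eef_pos: [0.4831, 0.3044, 0.1834]
eef_rot: [-3.139, 0.002, -0.025]
contact_force: [0.7, 1.3, 0.2]
grip_width: 0.0433
grip_force: 0.0
```

jog_arm(increments=[[[0, 0, 0, 0, 0, -4, 0.8], [0, 0, 0, 0, 3.5, 0, 0.8], [0, 0, 0, 0, 3.5, 0, 0.8], [0, 0, 0, 0, 3.5, 0, 0.8], [0, 0, 0, 0, 3.5, 0, 0.8], [0, 0, 0, 0, 3.5, 0, 0.9], [0, 0, 0, 0, 3.5, 0, 0.9], [0, 0, 0, 0, 3.5, 0, 0.9]]])

```text
time: 22.1
eef_pos: [0.4772, 0.0582, 0.2221]
eef_rot: [-3.139, -0.0, -0.025]
contact_force: [0.6, 0.2, -0.1]
grip_width: 0.0767
grip_force: 0.0
```

```bash
cat > look.py <<'E'
from sil import *
from plan import *
import sys
G=dict(blue=([.626,-.0592,-.279],.028),cork=([.6458,-.2047,-.21],.022),white=([.4734,-.194,-.26],.034))
def look(names,name=None):
    t=cams.capture("top"); np.save("t.npy",t); out={}
    for k in names:
        v,f=refine(t,*G[k]); c=Ro.from_euler("z",v[2]).apply([0,.031,0])+[v[0],v[1],0]
        out[k]=(c,v[2]); print(k,v.round(4),"cost",round(f,1),"grip",c.round(4))
    return out
E
python3 - <<'E'
from look import *
o=look(["cork","blue","white"])
c,y=o["cork"]
plan([(c+[0,0,.2],TR(y)),(c+[0,0,.06],TR(y)),(c+[0,0,.02],TR(y))])
crop(np.load("t.npy"),92,130,150,130,5,"n1.png")
E
```

```text
cork [ 0.646  -0.2049 -0.2015] cost 53.9 grip [ 0.6522 -0.1745  0.    ]
blue [ 0.6259 -0.0591 -0.279 ] cost 49.4 grip [ 0.6345 -0.0293  0.    ]
white [ 0.4737 -0.1926 -0.2342] cost 770.3 grip [ 0.4809 -0.1624  0.    ]
t 22.1 pos [0.477  0.0507 0.2217] rot [ 3.139e+00  1.000e-03 -3.300e-02] F [-1.1 -5.1 -0.4] w 0.0764 gf 0.0
 turn 2 x [0.0013 0.0006 0.0841]
 shift 9 x [2.409 2.063 0.241] ->  [ 0.652 -0.175  0.2  ]
 shift 4 x [ 0.  -0.   3.5] ->  [ 0.652 -0.175  0.06 ]
 shift 2 x [ 0. -0.  2.] ->  [ 0.652 -0.175  0.02 ]
```

View pics/n1.png

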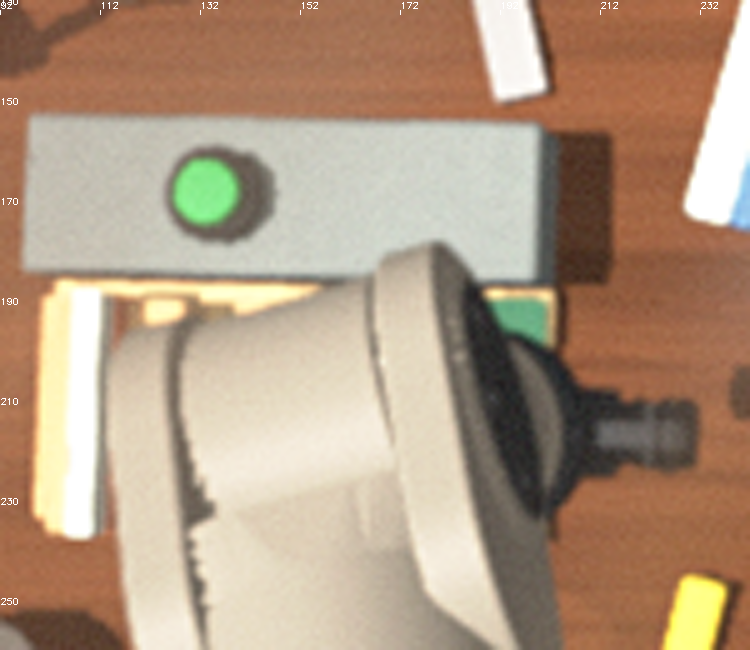

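Red-brown stands in the narrow slot, with its rail seen at (107,213) and no gripper contact. Cork is next (fit cost is low and it is unmoved).

jog_arm(increments=[[[0, 0, 0.088, 0, 0, 0, 0.9], [0, 0, 0.088, 0, 0, 0, 0.9], [0, 0, 0, 2.43, 2.16, 0.24, 0.9], [0, 0, 0, 2.43, 2.16, 0.24, 0.9], [0, 0, 0, 2.43, 2.16, 0.24, 0.9], [0, 0, 0, 2.43, 2.16, 0.24, 0.9], [0, 0, 0, 2.43, 2.16, 0.24, 0.9], [0, 0, 0, 2.43, 2.16, 0.24, 0.9]]])

```text
time: 22.95
eef_pos: [0.5952, -0.0974, 0.2069]
eef_rot: [-3.139, 0.001, -0.201]
contact_force: [0.7, 0.1, -0.1]
grip_width: 0.077
grip_force: 0.0
```

jog_arm(increments=[[[0, 0, 0, 2.43, 2.16, 0.24, 0.9], [0, 0, 0, 2.43, 2.16, 0.24, 0.9], [0, 0, 0, 2.43, 2.16, 0.24, 0.9], [0, 0, 0, 0, 0, 3.5, 0.9], [0, 0, 0, 0, 0, 3.5, 0.9], [0, 0, 0, 0, 0, 3.5, 0.9], [0, 0, 0, 0, 0, 2.5, 0.9], [0, 0, 0, 0, 0, 0, 0.9]]])

```text
time: 23.75
eef_pos: [0.6495, -0.1733, 0.0651]
eef_rot: [-3.138, 0.01, -0.201]
contact_force: [-0.9, 0.1, -0.7]
grip_width: 0.0765
grip_force: 0.0
```

jog_arm(increments=[[[0, 0, 0, 0, 0, 0, 0.9], [0, 0, 0, 0, 0, 0, 0.9], [0, 0, 0, 0, 0, 0, 0.9], [0, 0, 0, 0, 0, 0, 0.9], [0, 0, 0, 0, 0, 0, 0.9], [0, 0, 0, 0, 0, 0, 0.9], [0, 0, 0, 0, 0, 0, 0.9], [0, 0, 0, 0, 0, 0, 0.9]]])

```text
time: 24.55
eef_pos: [0.6527, -0.1743, 0.0699]
eef_rot: [-3.139, 0.001, -0.201]
contact_force: [0.1, -0.3, 0.2]
grip_width: 0.0768
grip_force: 0.0
```

```bash
python3 - <<'E'
from plan import *
c=np.array([.6522,-.1745,0]);y=-.2015
plan([(c+[0,0,.06],TR(y)),(c+[0,0,.0185],TR(y))]); print(observe()["q"].round(2))
E
```

```text
t 24.6 pos [ 0.6527 -0.1743  0.0699] rot [-3.139e+00  1.000e-03 -2.010e-01] F [ 0.1 -0.3  0.2] w 0.0768 gf 0.0
 shift 1 x [-0.049  0.031  0.993] ->  [ 0.652 -0.174  0.06 ]
 shift 2 x [2.000e-03 6.000e-03 2.075e+00] ->  [ 0.652 -0.174  0.018]
[ 0.41  0.63 -0.3   1.62  0.21  0.93 -1.74]
```

jog_arm(increments=[[[0, 0, 0, 0, 0, 2, 0.9], [0, 0, 0, 0, 0, 2, 0.9], [0, 0, 0, 0, 0, 0.5, 0.9], [0, 0, 0, 0, 0, 0.5, 0.9], [0, 0, 0, 0, 0, 0, 0.9], [0, 0, 0, 0, 0, 0, 0.9], [0, 0, 0, 0, 0, 0, 0.6], [0, 0, 0, 0, 0, 0, 0.6]]])

```text
time: 25.35
eef_pos: [0.6539, -0.1747, 0.0215]
eef_rot: [-3.139, -0.002, -0.202]
contact_force: [-1.7, -0.8, 4.8]
grip_width: 0.0601
grip_force: 66.7
```

jog_arm(increments=[[[0, 0, 0, 0, 0, 0, 0.6], [0, 0, 0, 0, 0, 0, 0.6], [0, 0, 0, 0, 0, 0, 0.6], [0, 0, 0, 0, 0, 0, 0.6], [0, 0, 0, 0, 0, 0, 0.6], [0, 0, 0, 0, 0, 0, 0.6], [0, 0, 0, 0, 0, 0, 0.6], [0, 0, 0, 0, 0, 0, 0.6]]])

```text
time: 26.15
eef_pos: [0.6539, -0.1748, 0.0215]
eef_rot: [-3.139, -0.002, -0.202]
contact_force: [-0.2, -0.4, 6.3]
grip_width: 0.0602
grip_force: 66.9
```

```bash
python3 - <<'E'
from plan import *
p=np.array(observe()["eef_pos"]); h=p[2]; g=vee_tcp(h,.003); y=-.2015
plan([(p+[0,0,.17],TR(y)),([g[0],g[1],.19],TR(VY)),(g+[0,0,.02],TR(VY,np.pi/4)),(g,TR(VY,np.pi/4))])
E
```

```text
t 26.1 pos [ 0.6539 -0.1748  0.0215] rot [-3.139e+00 -2.000e-03 -2.020e-01] F [-0.2 -0.4  6.3] w 0.0602 gf 66.9
 shift 5 x [ 0.006 -0.007 -3.4  ] ->  [ 0.654 -0.175  0.192]
 turn 3 x [-0.0006 -0.0007 -0.096 ]
 shift 6 x [-2.377  2.401  0.025] ->  [ 0.524 -0.331  0.19 ]
 turn 7 x [0.1122 0.     0.    ]
 shift 3 x [-0.  2.  2.] ->  [ 0.524 -0.331  0.105]
 shift 1 x [-0.     1.414  1.414] ->  [ 0.524 -0.331  0.085]
```

jog_arm(increments=[[[0, 0, 0, 0, 0, -3.4, 0.6], [0, 0, 0, 0, 0, -3.4, 0.6], [0, 0, 0, 0, 0, -3.4, 0.6], [0, 0, 0, 0, 0, -3.4, 0.6], [0, 0, 0, 0, 0, -3.4, 0.6], [0, 0, -0.096, 0, 0, 0, 0.6], [0, 0, -0.096, 0, 0, 0, 0.6], [0, 0, -0.096, 0, 0, 0, 0.6]]])

```text
time: 26.95
eef_pos: [0.6521, -0.1743, 0.1893]
eef_rot: [-3.138, 0.001, 0.091]
contact_force: [0.3, -0.1, -2.7]
grip_width: 0.0601
grip_force: 66.7
```

jog_arm(increments=[[[0, 0, 0, -2.38, 2.4, 0, 0.6], [0, 0, 0, -2.38, 2.4, 0, 0.6], [0, 0, 0, -2.38, 2.4, 0, 0.6], [0, 0, 0, -2.38, 2.4, 0, 0.6], [0, 0, 0, -2.38, 2.4, 0, 0.6], [0, 0, 0, -2.38, 2.4, 0, 0.6], [0.1122, 0, 0, 0, 0, 0, 0.6], [0.1122, 0, 0, 0, 0, 0, 0.6]]])

```text
time: 27.75
eef_pos: [0.5219, -0.3304, 0.1897]
eef_rot: [-2.91, 0.0, 0.086]
contact_force: [0.4, -0.2, -3.6]
grip_width: 0.0604
grip_force: 66.8
```

jog_arm(increments=[[[0.1122, 0, 0, 0, 0, 0, 0.6], [0.1122, 0, 0, 0, 0, 0, 0.6], [0.1122, 0, 0, 0, 0, 0, 0.6], [0.1122, 0, 0, 0, 0, 0, 0.6], [0.1122, 0, 0, 0, 0, 0, 0.6], [0, 0, 0, 0, 2, 2, 0.6], [0, 0, 0, 0, 2, 2, 0.6], [0, 0, 0, 0, 1.5, 1.5, 0.6]]])

```text
time: 28.55
eef_pos: [0.522, -0.3303, 0.1087]
eef_rot: [-2.353, 0.002, 0.086]
contact_force: [0.5, 0.1, -2.5]
grip_width: 0.0601
grip_force: 67.0
```

jog_arm(increments=[[[0, 0, 0, 0, 0, 0, 0.6], [0, 0, 0, 0, 0, 0, 0.6], [0, 0, 0, 0, 0, 0, 0.6], [0, 0, 0, 0, 0, 0, 0.6], [0, 0, 0, 0, 0, 0, 0.6], [0, 0, 0, 0, 0, 0, 0.6], [0, 0, 0, 0, 0, 0, 0.6], [0, 0, 0, 0, 0, 0, 0.6]]])

```text
time: 29.35
eef_pos: [0.523, -0.3303, 0.1118]
eef_rot: [-2.354, 0.0, 0.087]
contact_force: [-0.1, -0.6, -3.1]
grip_width: 0.0599
grip_force: 67.0
```

```bash
python3 - <<'E'
from plan import *
g=vee_tcp(.0205,.003)
plan([(g,TR(VY,np.pi/4))])
E
```

```text
t 29.4 pos [ 0.523  -0.3303  0.1118] rot [-2.354  0.     0.087] F [-0.1 -0.6 -3.1] w 0.0599 gf 67.0
 shift 1 x [0.12  1.927 1.953] ->  [ 0.524 -0.33   0.084]
```

jog_arm(increments=[[[0, 0, 0, 0.1, 0.8, 0.8, 0.6], [0, 0, 0, 0, 0.8, 0.8, 0.6], [0, 0, 0, 0, 0.3, 0.35, 0.6], [0, 0, 0, 0, 0.1, 0.1, 0.6], [0, 0, 0, 0, 0.1, 0.1, 0.6], [0, 0, 0, 0, 0, 0, 0.6], [0, 0, 0, 0, 0, 0, 0.6], [0, 0, 0, 0, 0, 0, 0.6]]])

```text
time: 30.15
eef_pos: [0.5239, -0.3306, 0.0835]
eef_rot: [-2.352, -0.0, 0.086]
contact_force: [-1.5, -3.9, 6.5]
grip_width: 0.0604
grip_force: 67.8
```

jog_arm(increments=[[[0, 0, 0, 0, 0, 0, 0.85], [0, 0, 0, 0, 0, 0, 0.85], [0, 0, 0, 0, 0, 0, 0.85], [0, 0, 0, 0, 0, 0, 0.85], [0, 0, 0, 0, 0, -1, 0.85], [0, 0, 0, 0, 0, -2.5, 0.85], [0, 0, 0, 0, 0, -3, 0.85], [0, 0, 0, 0, 0, -3.5, 0.85]]])

```text
time: 30.95
eef_pos: [0.5299, -0.4008, 0.1531]
eef_rot: [-2.352, 0.001, 0.088]
contact_force: [0.8, 0.5, -0.1]
grip_width: 0.0727
grip_force: 0.0
```

jog_arm(increments=[[[-0.1122, 0, 0, 0, 0, 0, 0.85], [-0.1122, 0, 0, 0, 0, 0, 0.85], [-0.1122, 0, 0, 0, 0, 0, 0.85], [-0.1122, 0, 0, 0, 0, 0, 0.85], [-0.1122, 0, 0, 0, 0, 0, 0.85], [-0.1122, 0, 0, 0, 0, 0, 0.85], [-0.1122, 0, 0, 0, 0, 0, 0.85], [0, 0, 0, -0.1, -1, -2.7, 0.45]]])

```text
time: 31.75
eef_pos: [0.5269, -0.386, 0.1771]
eef_rot: [-3.135, 0.005, 0.091]
contact_force: [-0.1, 0.9, -0.9]
grip_width: 0.06
grip_force: 0.0
```

jog_arm(increments=[[[0, 0, 0, -0.1, -1, -2.7, 0.45], [0, 0, 0, -0.1, -1, -2.7, 0.45], [0, 0, 0, 0, -1, -2.7, 0.45], [-0.1122, 0, 0, 0, 0, 0, 0.45], [-0.1122, 0, 0, 0, 0, 0, 0.45], [-0.1122, 0, 0, 0, 0, 0, 0.45], [-0.1122, 0, 0, 0, 0, 0, 0.45], [-0.1122, 0, 0, 0, 0, 0, 0.45]]])

```text
time: 32.55
eef_pos: [0.5242, -0.361, 0.262]
eef_rot: [2.578, -0.003, 0.086]
contact_force: [0.5, 0.0, 0.2]
grip_width: 0.0384
grip_force: 0.0
```

jog_arm(increments=[[[-0.1122, 0, 0, 0, 0, 0, 0.45], [-0.1122, 0, 0, 0, 0, 0, 0.45], [0, 0, 0, 0.06, -3.2, -0.1, 0.45], [0, 0, 0, 0.06, -3.2, -0.1, 0.45], [0, 0, 0, 0.06, -3.2, -0.1, 0.45], [0, 0, 0, 0.06, -3.2, -0.1, 0.45], [0, 0, 0, 0.06, -3.2, -0.1, 0.45], [0, 0, 0, 0, 0, 0, 0.45]]])

```text
time: 33.35
eef_pos: [0.5166, -0.2402, 0.1484]
eef_rot: [2.363, 0.004, 0.092]
contact_force: [0.6, 1.0, 0.4]
grip_width: 0.0387
grip_force: 0.0
```

jog_arm(increments=[[[0, 0, 0, 0, 0, 0, 0.45], [0, 0, 0, 0, 0, 0, 0.45], [0, 0, 0, 0, 0, 0, 0.45], [0, 0, 0, 0, 0, 0, 0.45], [0, 0, 0, 0, 0, 0, 0.45], [0, 0, 0, 0, 0, 0, 0.45], [0, 0, 0, 0, 0, 0, 0.45], [0, 0, 0, 0, 0, 0, 0.45]]])

```text
time: 34.15
eef_pos: [0.5165, -0.2443, 0.1511]
eef_rot: [2.359, 0.0, 0.087]
contact_force: [0.4, 0.6, -0.9]
grip_width: 0.0387
grip_force: 0.0
```

```bash
python3 - <<'E'
from chk import *
r=rail_tcp(.022)
plan([(r+ZS*.03,TR(VY,-np.pi/4)),(r,TR(VY,-np.pi/4))])
s=cams.capture("side")
o=cv2.resize(s[170:300,190:330,::-1],None,fx=4.2,fy=4.2,interpolation=cv2.INTER_CUBIC)
e=exp(.022); print(e.round(1))
cv2.polylines(o,[((e-[190,170]+.5)*4.2).astype(int)],True,(0,255,0),1)
cv2.imwrite("pics/v3.png",o)
E
```

```text
t 34.1 pos [ 0.5165 -0.2443  0.1511] rot [2.359 0.    0.087] F [ 0.4  0.6 -0.9] w 0.0387 gf 0.0
 shift 2 x [0.01  0.11  2.501] ->  [ 0.52  -0.281  0.117]
 shift 1 x [-1.e-03  9.e-03  3.e+00] ->  [ 0.522 -0.302  0.096]
[[223.3 242.7]
 [272.7 236.5]
 [276.8 262.1]
 [226.5 268.8]]
```

View pics/v3.png

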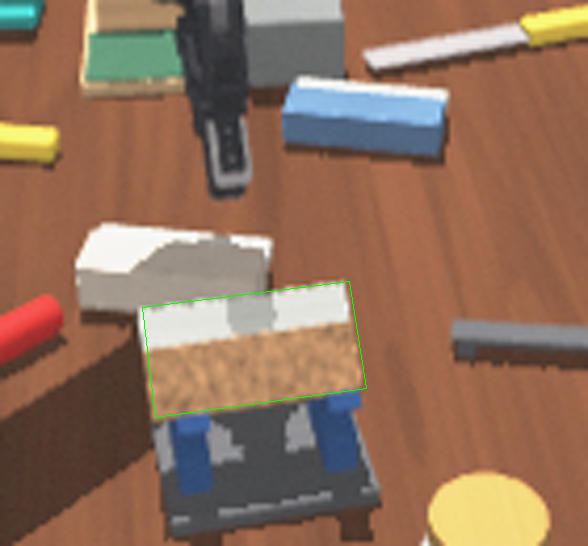

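The cork stone sits in the vee exactly on the predicted outline. The blue stone has been knocked (now near (277,198) px), so I will re-measure it later. Grasping the rail.

jog_arm(increments=[[[0, 0, 0, 0, 0.2, 2.5, 0.45], [0, 0, 0, 0, 0, 2.5, 0.45], [0, 0, 0, 0, 0, 1, 0.45], [0, 0, 0, 0, 0, 1, 0.45], [0, 0, 0, 0, 0, 0.5, 0.45], [0, 0, 0, 0, 0, 0.5, 0.45], [0, 0, 0, 0, 0, 0, 0.45], [0, 0, 0, 0, 0, 0, 0.45]]])

```text
time: 35.0
eef_pos: [0.5219, -0.3015, 0.096]
eef_rot: [2.359, -0.001, 0.087]
contact_force: [-0.2, -0.1, 0.7]
grip_width: 0.0385
grip_force: 0.0
```

jog_arm(increments=[[[0, 0, 0, 0, 0, 0, 0], [0, 0, 0, 0, 0, 0, 0], [0, 0, 0, 0, 0, 0, 0], [0, 0, 0, 0, 0, 0, 0], [0, 0, 0, 0, 0, 0, 0], [0, 0, 0, 0, 0, 0, 0], [0, 0, 0, 0, 0, 0, 0], [0, 0, 0, 0, 0, 0, 0]]])

```text
time: 35.8
eef_pos: [0.5221, -0.3024, 0.0973]
eef_rot: [2.356, -0.001, 0.087]
contact_force: [-1.3, 1.7, 5.7]
grip_width: 0.0105
grip_force: 59.3
```

```bash
python3 - <<'E'
from plan import *
p=np.array(observe()["eef_pos"]); r=rail_tcp(.022); print("off rail z",(p-r)@ZS)
plan([(p+ZS*.11,TR(VY,-np.pi/4)),([.49,.0,.23],TR(RY)),(rk(0,.036,.23),TR(RY)),(rk(0,.036,.135),TR(RY))])
E
```

```text
off rail z 0.0007414983366575705
t 35.8 pos [ 0.5221 -0.3024  0.0973] rot [ 2.356e+00 -1.000e-03  8.700e-02] F [-1.3  1.7  5.7] w 0.0105 gf 59.3
 shift 4 x [ 0.003  0.    -2.75 ] ->  [ 0.515 -0.225  0.175]
 turn 7 x [ 0.1121 -0.0064  0.0153]
 shift 7 x [-0.446 -3.202 -0.785] ->  [0.49 0.   0.23]
 shift 8 x [-0.175 -3.129 -0.   ] ->  [0.483 0.251 0.23 ]
 shift 3 x [ 0.    -0.     3.167] ->  [0.483 0.251 0.135]
```

jog_arm(increments=[[[0, 0, 0, 0, 0, -2.75, 0], [0, 0, 0, 0, 0, -2.75, 0], [0, 0, 0, 0, 0, -2.75, 0], [0, 0, 0, 0, 0, -2.75, 0], [0.1121, -0.0064, 0.0153, 0, 0, 0, 0], [0.1121, -0.0064, 0.0153, 0, 0, 0, 0], [0.1121, -0.0064, 0.0153, 0, 0, 0, 0], [0.1121, -0.0064, 0.0153, 0, 0, 0, 0]]])

```text
time: 36.6
eef_pos: [0.5147, -0.2236, 0.1738]
eef_rot: [2.813, -0.011, 0.022]
contact_force: [-0.1, -0.1, -2.9]
grip_width: 0.0104
grip_force: 59.2
```

jog_arm(increments=[[[0.1121, -0.0064, 0.0153, 0, 0, 0, 0], [0.1121, -0.0064, 0.0153, 0, 0, 0, 0], [0.1121, -0.0064, 0.0153, 0, 0, 0, 0], [0, 0, 0, -0.445, -3.2, -0.785, 0], [0, 0, 0, -0.445, -3.2, -0.785, 0], [0, 0, 0, -0.445, -3.2, -0.785, 0], [0, 0, 0, -0.445, -3.2, -0.785, 0], [0, 0, 0, -0.445, -3.2, -0.785, 0]]])

```text
time: 37.4
eef_pos: [0.4957, -0.0629, 0.2132]
eef_rot: [-3.139, 0.002, -0.026]
contact_force: [1.3, -0.5, -2.3]
grip_width: 0.0106
grip_force: 59.5
```

jog_arm(increments=[[[0, 0, 0, -0.445, -3.2, -0.785, 0], [0, 0, 0, -0.445, -3.2, -0.785, 0], [0, 0, 0, -0.175, -3.13, 0, 0], [0, 0, 0, -0.175, -3.13, 0, 0], [0, 0, 0, -0.175, -3.13, 0, 0], [0, 0, 0, -0.175, -3.13, 0, 0], [0, 0, 0, -0.175, -3.13, 0, 0], [0, 0, 0, -0.175, -3.13, 0, 0]]])

```text
time: 38.2
eef_pos: [0.4832, 0.1888, 0.2293]
eef_rot: [-3.14, 0.002, -0.026]
contact_force: [-0.7, -0.1, -2.7]
grip_width: 0.0104
grip_force: 59.5
```

jog_arm(increments=[[[0, 0, 0, -0.175, -3.13, 0, 0], [0, 0, 0, -0.175, -3.13, 0, 0], [0, 0, 0, 0, 0, 3, 0], [0, 0, 0, 0, 0, 3, 0], [0, 0, 0, 0, 0, 3, 0], [0, 0, 0, 0, 0, 0, 0], [0, 0, 0, 0, 0, 0, 0], [0, 0, 0, 0, 0, 0, 0]]])

```text
time: 39.0
eef_pos: [0.4831, 0.2517, 0.1418]
eef_rot: [-3.137, -0.002, -0.026]
contact_force: [-1.0, -0.2, -2.2]
grip_width: 0.0105
grip_force: 59.6
```

jog_arm(increments=[[[0, 0, 0, 0, 0, 0, 0], [0, 0, 0, 0, 0, 0, 0], [0, 0, 0, 0, 0, 0, 0], [0, 0, 0, 0, 0, 0, 0], [0, 0, 0, 0, 0, 0, 0], [0, 0, 0, 0, 0, 0, 0], [0, 0, 0, 0, 0, 0, 0], [0, 0, 0, 0, 0, 0, 0]]])

```text
time: 39.8
eef_pos: [0.4821, 0.2509, 0.14]
eef_rot: [-3.139, 0.001, -0.026]
contact_force: [0.3, 1.0, -2.6]
grip_width: 0.0106
grip_force: 59.6
```

```bash
python3 - <<'E'
from plan import *
plan([(rk(0,.036,.09),TR(RY)),(rk(0,.036,.075),TR(RY))])
E
```

```text
t 39.8 pos [0.4821 0.2509 0.14  ] rot [-3.139e+00  1.000e-03 -2.600e-02] F [ 0.3  1.  -2.6] w 0.0106 gf 59.6
 turn 1 x [-0.0029  0.0009 -0.0001]
 shift 2 x [0.02  0.016 2.502] ->  [0.483 0.251 0.09 ]
 shift 1 x [ 0.  -0.   1.5] ->  [0.483 0.251 0.075]
```

jog_arm(increments=[[[0, 0, 0, 0, 0, 1.5, 0], [0, 0, 0, 0, 0, 1, 0], [0, 0, 0, 0, 0, 0.5, 0], [0, 0, 0, 0, 0, 0.5, 0], [0, 0, 0, 0, 0, 0.5, 0], [0, 0, 0, 0, 0, 0, 0], [0, 0, 0, 0, 0, 0, 0], [0, 0, 0, 0, 0, 0, 0]]])

```text
time: 40.6
eef_pos: [0.4824, 0.2512, 0.1005]
eef_rot: [-3.138, 0.0, -0.026]
contact_force: [-0.2, -0.4, -2.6]
grip_width: 0.011
grip_force: 59.6
```

jog_arm(increments=[[[0, 0, 0, 0, 0, 0.6, 0], [0, 0, 0, 0, 0, 0.6, 0], [0, 0, 0, 0, 0, 0.6, 0], [0, 0, 0, 0, 0, 0.4, 0], [0, 0, 0, 0, 0, 0.3, 0], [0, 0, 0, 0, 0, 0.2, 0], [0, 0, 0, 0, 0, 0, 0], [0, 0, 0, 0, 0, 0, 0]]])

```text
time: 41.4
eef_pos: [0.4823, 0.2511, 0.0747]
eef_rot: [-3.14, 0.001, -0.027]
contact_force: [-2.8, -3.3, 10.7]
grip_width: 0.0105
grip_force: 61.5
```

jog_arm(increments=[[[0, 0, 0, 0, 0, 0, 0.35], [0, 0, 0, 0, 0, 0, 0.35], [0, 0, 0, 0, 0, 0, 0.35], [0, 0, 0, 0, 0, -2, 0.35], [0, 0, 0, 0, 0, -4, 0.35], [0, 0, 0, 0, 0, -4, 0.8], [0, 0, 0, 0, 0, -4, 0.8], [0, 0, 0, 0, 0, 0, 0.9]]])

```text
time: 42.2
eef_pos: [0.4853, 0.2532, 0.2189]
eef_rot: [-3.133, -0.009, -0.027]
contact_force: [0.2, 1.3, 0.2]
grip_width: 0.0723
grip_force: 0.0
```

```bash
python3 - <<'E'
from look import *
t=cams.capture("top").astype(int)
m=((t[...,2]-t[...,0]>40)&(t[...,2]>150)).astype(np.uint8); m[:, :205]=0; m[:,330:]=0; m[:115]=0;m[240:]=0
n,l,st,ce=cv2.connectedComponentsWithStats(m); i=1+np.argmax(st[1:,4]); print(st[i],ce[i])
r=cv2.minAreaRect(np.argwhere(l==i)[:,::-1].astype(np.float32)); print(r)
b=world("top",[ce[i]],.028)[0]; print(b)
y=-.2
G["blue"]=([*(b[:2]-Ro.from_euler("z",y).apply([0,.02,0])[:2]),y],.028)
o=look(["blue"]); c,y=o["blue"]
plan([(c+[0,0,.2],TR(y)),(c+[0,0,.07],TR(y))])
o=look(["white"])
E
```

```text
[219 130  27  49 719] [232.24895688 153.99026426]
((232.283447265625, 153.93630981445312), (15.293414115905762, 47.0089111328125), 16.389541625976562)
[0.62944632 0.00444591 0.028     ]
blue [ 0.627  -0.0113 -0.2817] cost 45.4 grip [0.6356 0.0185 0.    ]
t 42.3 pos [0.4827 0.2509 0.2139] rot [-3.138e+00 -1.000e-03 -2.700e-02] F [ 0.2  0.6 -1.6] w 0.0766 gf 0.0
 turn 2 x [-0.0019 -0.0004  0.1276]
 shift 8 x [2.643 2.26  0.174] ->  [0.636 0.018 0.2  ]
 shift 4 x [ 0.   -0.    3.25] ->  [0.636 0.018 0.07 ]
white [ 0.4767 -0.1955 -0.2485] cost 252.3 grip [ 0.4844 -0.1655  0.    ]
```

jog_arm(increments=[[[0, 0, 0.1275, 0, 0, 0, 0.87], [0, 0, 0.1275, 0, 0, 0, 0.87], [0, 0, 0, 2.64, 2.26, 0.17, 0.87], [0, 0, 0, 2.64, 2.26, 0.17, 0.87], [0, 0, 0, 2.64, 2.26, 0.17, 0.87], [0, 0, 0, 2.64, 2.26, 0.17, 0.87], [0, 0, 0, 2.64, 2.26, 0.17, 0.87], [0, 0, 0, 2.64, 2.26, 0.17, 0.87]]])

```text
time: 43.15
eef_pos: [0.5962, 0.0749, 0.1999]
eef_rot: [-3.141, 0.005, -0.281]
contact_force: [-0.8, 0.1, -0.6]
grip_width: 0.0741
grip_force: 0.0
```

jog_arm(increments=[[[0, 0, 0, 2.64, 2.26, 0.17, 0.87], [0, 0, 0, 2.64, 2.26, 0.17, 0.87], [0, 0, 0, 0, 0, 3.25, 0.87], [0, 0, 0, 0, 0, 3.25, 0.87], [0, 0, 0, 0, 0, 3.25, 0.87], [0, 0, 0, 0, 0, 3.25, 0.87], [0, 0, 0, 0, 0, 0, 0.87], [0, 0, 0, 0, 0, 0, 0.87]]])

```text
time: 43.95
eef_pos: [0.6338, 0.0189, 0.0674]
eef_rot: [-3.14, 0.005, -0.281]
contact_force: [0.5, 0.4, 0.8]
grip_width: 0.0742
grip_force: 0.0
```

jog_arm(increments=[[[0, 0, 0, 0, 0, 0, 0.87], [0, 0, 0, 0, 0, 0, 0.87], [0, 0, 0, 0, 0, 0, 0.87], [0, 0, 0, 0, 0, 0, 0.87], [0, 0, 0, 0, 0, 0, 0.87], [0, 0, 0, 0, 0, 0, 0.87], [0, 0, 0, 0, 0, 0, 0.87], [0, 0, 0, 0, 0, 0, 0.87]]])

```text
time: 44.75
eef_pos: [0.6348, 0.0188, 0.0686]
eef_rot: [-3.139, 0.002, -0.281]
contact_force: [-0.2, 0.1, 0.0]
grip_width: 0.0741
grip_force: 0.0
```

```bash
python3 - <<'E'
from plan import *
c=np.array([.6356,.0185,0]);y=-.2817
plan([(c+[0,0,.022],TR(y))])
E
```

```text
t 44.8 pos [0.6348 0.0188 0.0686] rot [-3.139e+00  2.000e-03 -2.810e-01] F [-0.2  0.1  0. ] w 0.0741 gf 0.0
 turn 1 x [-0.0026  0.0017  0.0004]
 shift 2 x [4.500e-02 2.000e-03 2.332e+00] ->  [0.636 0.018 0.022]
```

jog_arm(increments=[[[0, 0, 0, 0.1, 0, 1.8, 0.87], [0, 0, 0, 0, 0, 1.8, 0.87], [0, 0, 0, 0, 0, 0.5, 0.87], [0, 0, 0, 0, 0, 0.5, 0.87], [0, 0, 0, 0, 0, 0, 0.87], [0, 0, 0, 0, 0, 0, 0.87], [0, 0, 0, 0, 0, 0, 0.6], [0, 0, 0, 0, 0, 0, 0.6]]])

```text
time: 45.55
eef_pos: [0.6366, 0.0182, 0.0239]
eef_rot: [-3.139, -0.0, -0.282]
contact_force: [-0.8, -1.4, 2.6]
grip_width: 0.0609
grip_force: 66.7
```

jog_arm(increments=[[[0, 0, 0, 0, 0, 0, 0.6], [0, 0, 0, 0, 0, 0, 0.6], [0, 0, 0, 0, 0, 0, 0.6], [0, 0, 0, 0, 0, 0, 0.6], [0, 0, 0, 0, 0, 0, 0.6], [0, 0, 0, 0, 0, 0, 0.6], [0, 0, 0, 0, 0, 0, 0.6], [0, 0, 0, 0, 0, 0, 0.6]]])

```text
time: 46.35
eef_pos: [0.6366, 0.0182, 0.0239]
eef_rot: [-3.139, -0.0, -0.282]
contact_force: [-1.2, -2.6, 5.2]
grip_width: 0.06
grip_force: 66.9
```

```bash
python3 - <<'E'
from plan import *
p=np.array(observe()["eef_pos"]); h=p[2]; g=vee_tcp(h-.001,.003); y=-.2817
plan([(p+[0,0,.17],TR(y)),([g[0],g[1],.19],TR(VY)),(g+[0,0,.025],TR(VY,np.pi/4)),(g,TR(VY,np.pi/4))])
E
```

```text
t 46.4 pos [0.6366 0.0182 0.0239] rot [-3.139 -0.    -0.282] F [-1.2 -2.6  5.2] w 0.06 gf 66.9
 shift 5 x [ 1.0e-03 -8.0e-03 -3.4e+00] ->  [0.637 0.018 0.194]
 turn 3 x [-0.0008 -0.0003 -0.1227]
 shift 11 x [-1.291  3.079  0.035] ->  [ 0.524 -0.332  0.19 ]
 turn 7 x [0.1122 0.     0.    ]
 shift 3 x [-0.    1.86  1.86] ->  [ 0.524 -0.332  0.111]
 shift 1 x [-0.     1.768  1.768] ->  [ 0.524 -0.332  0.086]
```

jog_arm(increments=[[[0, 0, 0, 0, 0, -3.4, 0.6], [0, 0, 0, 0, 0, -3.4, 0.6], [0, 0, 0, 0, 0, -3.4, 0.6], [0, 0, 0, 0, 0, -3.4, 0.6], [0, 0, 0, 0, 0, -3.4, 0.6], [0, 0, -0.1227, 0, 0, 0, 0.6], [0, 0, -0.1227, 0, 0, 0, 0.6], [0, 0, -0.1227, 0, 0, 0, 0.6]]])

```text
time: 47.15
eef_pos: [0.635, 0.0184, 0.1919]
eef_rot: [-3.138, 0.002, 0.092]
contact_force: [0.2, 0.6, -3.9]
grip_width: 0.0606
grip_force: 67.7
```

jog_arm(increments=[[[0, 0, 0, -1.29, 3.08, 0, 0.6], [0, 0, 0, -1.29, 3.08, 0, 0.6], [0, 0, 0, -1.29, 3.08, 0, 0.6], [0, 0, 0, -1.29, 3.08, 0, 0.6], [0, 0, 0, -1.29, 3.08, 0, 0.6], [0, 0, 0, -1.29, 3.08, 0, 0.6], [0, 0, 0, -1.29, 3.08, 0, 0.6], [0, 0, 0, -1.29, 3.08, 0, 0.6]]])

```text
time: 47.95
eef_pos: [0.5531, -0.2369, 0.1909]
eef_rot: [-3.137, 0.002, 0.087]
contact_force: [0.4, -0.2, -2.5]
grip_width: 0.0602
grip_force: 67.7
```

jog_arm(increments=[[[0, 0, 0, -1.29, 3.08, 0, 0.6], [0, 0, 0, -1.29, 3.08, 0, 0.6], [0, 0, 0, -1.29, 3.08, 0, 0.6], [0.1122, 0, 0, 0, 0, 0, 0.6], [0.1122, 0, 0, 0, 0, 0, 0.6], [0.1122, 0, 0, 0, 0, 0, 0.6], [0.1122, 0, 0, 0, 0, 0, 0.6], [0.1122, 0, 0, 0, 0, 0, 0.6]]])

```text
time: 48.75
eef_pos: [0.5237, -0.3321, 0.1911]
eef_rot: [-2.574, 0.0, 0.086]
contact_force: [0.7, 0.2, -4.2]
grip_width: 0.0603
grip_force: 67.9
```

jog_arm(increments=[[[0.1122, 0, 0, 0, 0, 0, 0.6], [0.1122, 0, 0, 0, 0, 0, 0.6], [0, 0, 0, 0, 1.85, 1.85, 0.6], [0, 0, 0, 0, 1.85, 1.85, 0.6], [0, 0, 0, 0, 1.85, 1.85, 0.6], [0, 0, 0, 0, 0, 0, 0.6], [0, 0, 0, 0, 0, 0, 0.6], [0, 0, 0, 0, 0, 0, 0.6]]])

```text
time: 49.55
eef_pos: [0.5247, -0.3317, 0.1147]
eef_rot: [-2.355, -0.002, 0.087]
contact_force: [0.2, -1.0, -2.4]
grip_width: 0.0607
grip_force: 68.0
```

jog_arm(increments=[[[0, 0, 0, 0, 0, 0, 0.6], [0, 0, 0, 0, 0, 0, 0.6], [0, 0, 0, 0, 0, 0, 0.6], [0, 0, 0, 0, 0, 0, 0.6], [0, 0, 0, 0, 0, 0, 0.6], [0, 0, 0, 0, 0, 0, 0.6], [0, 0, 0, 0, 0, 0, 0.6], [0, 0, 0, 0, 0, 0, 0.6]]])

```text
time: 50.35
eef_pos: [0.5238, -0.3314, 0.1132]
eef_rot: [-2.353, 0.001, 0.087]
contact_force: [0.8, -0.4, -3.3]
grip_width: 0.0605
grip_force: 68.0
```

```bash
python3 - <<'E'
from plan import *
g=vee_tcp(.0229,.003)
plan([(g,TR(VY,np.pi/4))])
E
```

```text
t 50.4 pos [ 0.5238 -0.3314  0.1132] rot [-2.353e+00  1.000e-03  8.700e-02] F [ 0.8 -0.4 -3.3] w 0.0605 gf 68.0
 turn 1 x [-0.0031  0.0007 -0.0001]
 shift 1 x [0.051 1.933 1.899] ->  [ 0.524 -0.332  0.086]
```

Same sequence as for the cork stone.

jog_arm(increments=[[[0, 0, 0, 0, 0.8, 0.8, 0.6], [0, 0, 0, 0, 0.8, 0.8, 0.6], [0, 0, 0, 0, 0.3, 0.3, 0.6], [0, 0, 0, 0, 0.1, 0.1, 0.6], [0, 0, 0, 0, 0.1, 0.1, 0.6], [0, 0, 0, 0, 0, 0, 0.6], [0, 0, 0, 0, 0, 0, 0.6], [0, 0, 0, 0, 0, 0, 0.6]]])

```text
time: 51.15
eef_pos: [0.5236, -0.3321, 0.0854]
eef_rot: [-2.352, 0.001, 0.087]
contact_force: [-2.0, -2.8, 7.1]
grip_width: 0.0605
grip_force: 68.8
```

jog_arm(increments=[[[0, 0, 0, 0, 0, 0, 0.85], [0, 0, 0, 0, 0, 0, 0.85], [0, 0, 0, 0, 0, 0, 0.85], [0, 0, 0, 0, 0, 0, 0.85], [0, 0, 0, 0, 0, -1, 0.85], [0, 0, 0, 0, 0, -2.5, 0.85], [0, 0, 0, 0, 0, -3, 0.85], [0, 0, 0, 0, 0, -3.5, 0.85]]])

```text
time: 51.95
eef_pos: [0.5298, -0.4025, 0.155]
eef_rot: [-2.352, 0.001, 0.087]
contact_force: [0.3, -1.0, 0.3]
grip_width: 0.0726
grip_force: 0.0
```

jog_arm(increments=[[[-0.1122, 0, 0, 0, 0, 0, 0.85], [-0.1122, 0, 0, 0, 0, 0, 0.85], [-0.1122, 0, 0, 0, 0, 0, 0.85], [-0.1122, 0, 0, 0, 0, 0, 0.85], [-0.1122, 0, 0, 0, 0, 0, 0.85], [-0.1122, 0, 0, 0, 0, 0, 0.85], [-0.1122, 0, 0, 0, 0, 0, 0.85], [0, 0, 0, -0.1, -1, -2.7, 0.45]]])

```text
time: 52.75
eef_pos: [0.5267, -0.3878, 0.1791]
eef_rot: [-3.135, 0.006, 0.091]
contact_force: [-0.4, 0.5, 0.2]
grip_width: 0.0594
grip_force: 0.0
```

jog_arm(increments=[[[0, 0, 0, -0.1, -1, -2.7, 0.45], [0, 0, 0, -0.1, -1, -2.7, 0.45], [0, 0, 0, 0, -1, -2.7, 0.45], [-0.1122, 0, 0, 0, 0, 0, 0.45], [-0.1122, 0, 0, 0, 0, 0, 0.45], [-0.1122, 0, 0, 0, 0, 0, 0.45], [-0.1122, 0, 0, 0, 0, 0, 0.45], [-0.1122, 0, 0, 0, 0, 0, 0.45]]])

```text
time: 53.55
eef_pos: [0.5241, -0.3626, 0.2639]
eef_rot: [2.578, -0.002, 0.087]
contact_force: [-1.0, -0.1, -0.4]
grip_width: 0.0383
grip_force: 0.0
```

jog_arm(increments=[[[-0.1122, 0, 0, 0, 0, 0, 0.45], [-0.1122, 0, 0, 0, 0, 0, 0.45], [0, 0, 0, 0.06, -3.2, -0.1, 0.45], [0, 0, 0, 0.06, -3.2, -0.1, 0.45], [0, 0, 0, 0.06, -3.2, -0.1, 0.45], [0, 0, 0, 0.06, -3.2, -0.1, 0.45], [0, 0, 0, 0.06, -3.2, -0.1, 0.45], [0, 0, 0, 0, 0, 0, 0.45]]])

```text
time: 54.35
eef_pos: [0.5164, -0.2418, 0.1503]
eef_rot: [2.363, 0.004, 0.092]
contact_force: [0.5, 0.4, -0.1]
grip_width: 0.0386
grip_force: 0.0
```

jog_arm(increments=[[[0, 0, 0, 0, 0, 0, 0.45], [0, 0, 0, 0, 0, 0, 0.45], [0, 0, 0, 0, 0, 0, 0.45], [0, 0, 0, 0, 0, 0, 0.45], [0, 0, 0, 0, 0, 0, 0.45], [0, 0, 0, 0, 0, 0, 0.45], [0, 0, 0, 0, 0, 0, 0.45], [0, 0, 0, 0, 0, 0, 0.45]]])

```text
time: 55.15
eef_pos: [0.5164, -0.2459, 0.1529]
eef_rot: [2.359, 0.001, 0.087]
contact_force: [-0.4, -0.5, 0.5]
grip_width: 0.0381
grip_force: 0.0
```

```bash
python3 - <<'E'
from chk import *
r=rail_tcp(.028)
plan([(r+ZS*.03,TR(VY,-np.pi/4)),(r,TR(VY,-np.pi/4))])
s=cams.capture("side").astype(int); np.save("s.npy",s)
e=exp(.028); print(e.round(1))
m=((s[...,2]-s[...,0]>35)).astype(np.uint8)
poly=np.zeros_like(m); o=VP-YS*.028
cv2.fillConvexPoly(poly,np.round(pix("side",[o-X,o+X,o+X+ZS*.04,o-X+ZS*.04])).astype(np.int32),1)
print("blue inside body outline",(m&poly).sum()/poly.sum()); ys,xs=np.where(m[230:275,210:290]); print(xs.min()+210,xs.max()+210,ys.min()+230)
E
```

```text
t 55.1 pos [ 0.5164 -0.2459  0.1529] rot [2.359e+00 1.000e-03 8.700e-02] F [-0.4 -0.5  0.5] w 0.0381 gf 0.0
 turn 1 x [-0.003   0.0001  0.0006]
 shift 2 x [0.026 0.128 2.511] ->  [ 0.52  -0.283  0.119]
 shift 1 x [ 0. -0.  3.] ->  [ 0.522 -0.304  0.098]
[[223.4 242.5]
 [272.9 236.3]
 [277.2 261.9]
 [226.6 268.7]]
blue inside body outline 0.8871473354231975
224 276 246
```

jog_arm(increments=[[[0, 0, 0, 0, 0.25, 2.5, 0.45], [0, 0, 0, 0, 0, 2.5, 0.45], [0, 0, 0, 0, 0, 1, 0.45], [0, 0, 0, 0, 0, 1, 0.45], [0, 0, 0, 0, 0, 0.5, 0.45], [0, 0, 0, 0, 0, 0.5, 0.45], [0, 0, 0, 0, 0, 0, 0.45], [0, 0, 0, 0, 0, 0, 0.45]]])

```text
time: 56.0
eef_pos: [0.5218, -0.3035, 0.0982]
eef_rot: [2.359, -0.0, 0.087]
contact_force: [0.2, -0.4, -0.9]
grip_width: 0.0386
grip_force: 0.0
```

jog_arm(increments=[[[0, 0, 0, 0, 0, 0, 0], [0, 0, 0, 0, 0, 0, 0], [0, 0, 0, 0, 0, 0, 0], [0, 0, 0, 0, 0, 0, 0], [0, 0, 0, 0, 0, 0, 0], [0, 0, 0, 0, 0, 0, 0], [0, 0, 0, 0, 0, 0, 0], [0, 0, 0, 0, 0, 0, 0]]])

```text
time: 56.8
eef_pos: [0.5219, -0.3044, 0.0995]
eef_rot: [2.356, -0.0, 0.087]
contact_force: [-0.9, 1.1, 4.7]
grip_width: 0.0104
grip_force: 59.5
```

```bash
python3 - <<'E'
from plan import *
p=np.array(observe()["eef_pos"]); r=rail_tcp(.028); print("off rail z",(p-r)@ZS)
plan([(p+ZS*.11,TR(VY,-np.pi/4)),([.49,.0,.23],TR(RY)),(rk(0,-.018,.23),TR(RY)),(rk(0,-.018,.14),TR(RY))])
E
```

```text
off rail z 0.0009307000906043426
t 56.8 pos [ 0.5219 -0.3044  0.0995] rot [ 2.356 -0.     0.087] F [-0.9  1.1  4.7] w 0.0104 gf 59.5
 shift 4 x [ 2.00e-03  0.00e+00 -2.75e+00] ->  [ 0.515 -0.227  0.177]
 turn 7 x [ 0.1121 -0.0064  0.0154]
 shift 7 x [-0.445 -3.231 -0.753] ->  [0.49 0.   0.23]
 shift 6 x [-0.234 -3.272 -0.   ] ->  [0.481 0.197 0.23 ]
 shift 3 x [ 0. -0.  3.] ->  [0.481 0.197 0.14 ]
```

jog_arm(increments=[[[0, 0, 0, 0, 0, -2.75, 0], [0, 0, 0, 0, 0, -2.75, 0], [0, 0, 0, 0, 0, -2.75, 0], [0, 0, 0, 0, 0, -2.75, 0], [0.1121, -0.0064, 0.0154, 0, 0, 0, 0], [0.1121, -0.0064, 0.0154, 0, 0, 0, 0], [0.1121, -0.0064, 0.0154, 0, 0, 0, 0], [0.1121, -0.0064, 0.0154, 0, 0, 0, 0]]])

```text
time: 57.6
eef_pos: [0.5144, -0.2256, 0.1759]
eef_rot: [2.813, -0.011, 0.022]
contact_force: [-0.6, 0.2, -3.8]
grip_width: 0.0111
grip_force: 59.4
```

jog_arm(increments=[[[0.1121, -0.0064, 0.0154, 0, 0, 0, 0], [0.1121, -0.0064, 0.0154, 0, 0, 0, 0], [0.1121, -0.0064, 0.0154, 0, 0, 0, 0], [0, 0, 0, -0.445, -3.23, -0.75, 0], [0, 0, 0, -0.445, -3.23, -0.75, 0], [0, 0, 0, -0.445, -3.23, -0.75, 0], [0, 0, 0, -0.445, -3.23, -0.75, 0], [0, 0, 0, -0.445, -3.23, -0.75, 0]]])

```text
time: 58.4
eef_pos: [0.4956, -0.0634, 0.2135]
eef_rot: [-3.139, 0.003, -0.027]
contact_force: [0.5, 0.4, -2.7]
grip_width: 0.0109
grip_force: 59.7
```

jog_arm(increments=[[[0, 0, 0, -0.445, -3.23, -0.75, 0], [0, 0, 0, -0.445, -3.23, -0.75, 0], [0, 0, 0, -0.235, -3.27, 0, 0], [0, 0, 0, -0.235, -3.27, 0, 0], [0, 0, 0, -0.235, -3.27, 0, 0], [0, 0, 0, -0.235, -3.27, 0, 0], [0, 0, 0, -0.235, -3.27, 0, 0], [0, 0, 0, -0.235, -3.27, 0, 0]]])

```text
time: 59.2
eef_pos: [0.4799, 0.1974, 0.2291]
eef_rot: [-3.14, 0.002, -0.027]
contact_force: [0.5, -0.5, -4.4]
grip_width: 0.0107
grip_force: 59.7
```

jog_arm(increments=[[[0, 0, 0, 0, 0, 3, 0], [0, 0, 0, 0, 0, 3, 0], [0, 0, 0, 0, 0, 3, 0], [0, 0, 0, 0, 0, 0, 0], [0, 0, 0, 0, 0, 0, 0], [0, 0, 0, 0, 0, 0, 0], [0, 0, 0, 0, 0, 0, 0], [0, 0, 0, 0, 0, 0, 0]]])

```text
time: 60.0
eef_pos: [0.4817, 0.1971, 0.1411]
eef_rot: [-3.138, -0.001, -0.027]
contact_force: [-0.5, 1.2, -4.0]
grip_width: 0.0104
grip_force: 59.8
```

jog_arm(increments=[[[0, 0, 0, 0, 0, 0, 0], [0, 0, 0, 0, 0, 0, 0], [0, 0, 0, 0, 0, 0, 0], [0, 0, 0, 0, 0, 0, 0], [0, 0, 0, 0, 0, 0, 0], [0, 0, 0, 0, 0, 0, 0], [0, 0, 0, 0, 0, 0, 0], [0, 0, 0, 0, 0, 0, 0]]])

```text
time: 60.8
eef_pos: [0.4808, 0.1969, 0.1398]
eef_rot: [-3.138, 0.001, -0.027]
contact_force: [0.4, -0.2, -3.5]
grip_width: 0.0108
grip_force: 59.8
```

```bash
python3 - <<'E'
from plan import *
plan([(rk(0,-.018,.1),TR(RY)),(rk(0,-.018,.075),TR(RY))])
E
```

```text
t 60.8 pos [0.4808 0.1969 0.1398] rot [-3.138e+00  1.000e-03 -2.700e-02] F [ 0.4 -0.2 -3.5] w 0.0108 gf 59.8
 turn 1 x [-0.0031  0.001  -0.0007]
 shift 2 x [0.016 0.016 1.99 ] ->  [0.481 0.197 0.1  ]
 shift 1 x [ 0.  -0.   2.5] ->  [0.481 0.197 0.075]
```

jog_arm(increments=[[[0, 0, 0, 0, 0, 1.5, 0], [0, 0, 0, 0, 0, 1, 0], [0, 0, 0, 0, 0, 0.5, 0], [0, 0, 0, 0, 0, 0.5, 0], [0, 0, 0, 0, 0, 0.5, 0], [0, 0, 0, 0, 0, 0, 0], [0, 0, 0, 0, 0, 0, 0], [0, 0, 0, 0, 0, 0, 0]]])

```text
time: 61.6
eef_pos: [0.4811, 0.1972, 0.1002]
eef_rot: [-3.138, 0.0, -0.027]
contact_force: [0.5, -1.3, -2.5]
grip_width: 0.0108
grip_force: 59.8
```

jog_arm(increments=[[[0, 0, 0, 0, 0, 0.6, 0], [0, 0, 0, 0, 0, 0.6, 0], [0, 0, 0, 0, 0, 0.6, 0], [0, 0, 0, 0, 0, 0.4, 0], [0, 0, 0, 0, 0, 0.2, 0], [0, 0, 0, 0, 0, 0.2, 0], [0, 0, 0, 0, 0, 0, 0], [0, 0, 0, 0, 0, 0, 0]]])

```text
time: 62.4
eef_pos: [0.4809, 0.1969, 0.0749]
eef_rot: [-3.14, 0.001, -0.027]
contact_force: [-1.7, -3.1, 6.8]
grip_width: 0.0106
grip_force: 61.2
```

jog_arm(increments=[[[0, 0, 0, 0, 0, 0, 0.35], [0, 0, 0, 0, 0, 0, 0.35], [0, 0, 0, 0, 0, 0, 0.35], [0, 0, 0, 0, 0, -2, 0.35], [0, 0, 0, 0, 0, -4, 0.35], [0, 0, 0, 0, 0, -4, 0.8], [0, 0, 0, 0, 0, -4, 0.8], [0, 0, 0, 0, 0, 0, 0.9]]])

```text
time: 63.2
eef_pos: [0.4843, 0.1989, 0.2194]
eef_rot: [-3.134, -0.01, -0.027]
contact_force: [0.3, 0.4, -0.1]
grip_width: 0.0721
grip_force: 0.0
```

```bash
python3 - <<'E'
from look import *
t=cams.capture("top")
crop(t,262,165,80,100,6,"w1.png")
v=np.array([.4734,-.194,-.2594]); c=Ro.from_euler("z",v[2]).apply([0,.031,0])+[v[0],v[1],0]; y=v[2]; print(c)
m=(t.min(2)>110).astype(np.uint8); m[:175]=0;m[250:]=0;m[:,:265]=0;m[:,335:]=0
n,l,st,ce=cv2.connectedComponentsWithStats(m); i=1+np.argmax(st[1:,4]); print(st[i],ce[i])
t0=np.load("t0.npy"); m=(t0.min(2)>110).astype(np.uint8); m[:175]=0;m[250:]=0;m[:,:265]=0;m[:,335:]=0
n,l,st,ce=cv2.connectedComponentsWithStats(m); i=1+np.argmax(st[1:,4]); print(st[i],ce[i])
plan([(c+[0,0,.2],TR(y)),(c+[0,0,.07],TR(y))])
E
```

```text
[ 0.48135152 -0.16403713  0.        ]
[ 282  186   37   52 1271] [299.70967742 211.29189614]
[ 281  186   38   53 1337] [299.37771129 212.00822737]
t 63.2 pos [0.4828 0.1977 0.2167] rot [-3.137 -0.005 -0.027] F [-0.4  0.1 -1.4] w 0.0761 gf 0.0
 turn 2 x [-0.0029 -0.0024  0.116 ]
 shift 11 x [0.831 3.182 0.152] ->  [ 0.481 -0.164  0.2  ]
 shift 4 x [ 0.   -0.    3.25] ->  [ 0.481 -0.164  0.07 ]
```

White is unmoved (its bounding box matches the start).

jog_arm(increments=[[[0, 0, 0.116, 0, 0, 0, 0.9], [0, 0, 0.116, 0, 0, 0, 0.9], [0, 0, 0, 0.84, 3.175, 0.14, 0.9], [0, 0, 0, 0.84, 3.175, 0.14, 0.9], [0, 0, 0, 0.84, 3.175, 0.14, 0.9], [0, 0, 0, 0.84, 3.175, 0.14, 0.9], [0, 0, 0, 0.84, 3.175, 0.14, 0.9], [0, 0, 0, 0.84, 3.175, 0.14, 0.9]]])

```text
time: 64.05
eef_pos: [0.4798, -0.0019, 0.2034]
eef_rot: [-3.139, 0.004, -0.259]
contact_force: [-0.1, -0.5, 0.1]
grip_width: 0.0768
grip_force: 0.0
```

jog_arm(increments=[[[0, 0, 0, 0.84, 3.175, 0.14, 0.9], [0, 0, 0, 0.84, 3.175, 0.14, 0.9], [0, 0, 0, 0.84, 3.175, 0.14, 0.9], [0, 0, 0, 0.84, 3.175, 0.14, 0.9], [0, 0, 0, 0.84, 3.175, 0.14, 0.9], [0, 0, 0, 0, 0, 3.5, 0.9], [0, 0, 0, 0, 0, 3.5, 0.9], [0, 0, 0, 0, 0, 3.5, 0.9]]])

```text
time: 64.85
eef_pos: [0.4797, -0.1645, 0.09]
eef_rot: [-3.139, 0.003, -0.26]
contact_force: [-0.1, -0.4, 0.1]
grip_width: 0.0772
grip_force: 0.0
```

jog_arm(increments=[[[0, 0, 0, 0, 0, 2, 0.9], [0, 0, 0, 0, 0, 0, 0.9], [0, 0, 0, 0, 0, 0, 0.9], [0, 0, 0, 0, 0, 0, 0.9], [0, 0, 0, 0, 0, 0, 0.9], [0, 0, 0, 0, 0, 0, 0.9], [0, 0, 0, 0, 0, 0, 0.9], [0, 0, 0, 0, 0, 0, 0.9]]])

```text
time: 65.65
eef_pos: [0.4808, -0.1643, 0.0726]
eef_rot: [-3.139, 0.001, -0.259]
contact_force: [-0.1, -0.5, -0.3]
grip_width: 0.0767
grip_force: 0.0
```

```bash
python3 - <<'E'
from plan import *
c=np.array([.4814,-.164,0])
plan([(c+[0,0,.025],TR(-.2594))])
E
```

```text
t 65.7 pos [ 0.4808 -0.1643  0.0726] rot [-3.139e+00  1.000e-03 -2.590e-01] F [-0.1 -0.5 -0.3] w 0.0767 gf 0.0
 shift 2 x [ 0.027 -0.017  2.382] ->  [ 0.481 -0.164  0.025]
```

jog_arm(increments=[[[0, 0, 0, 0, 0, 1.8, 0.9], [0, 0, 0, 0, 0, 1.8, 0.9], [0, 0, 0, 0, 0, 0.6, 0.9], [0, 0, 0, 0, 0, 0.5, 0.9], [0, 0, 0, 0, 0, 0, 0.9], [0, 0, 0, 0, 0, 0, 0.9], [0, 0, 0, 0, 0, 0, 0.6], [0, 0, 0, 0, 0, 0, 0.6]]])

```text
time: 66.45
eef_pos: [0.4812, -0.1647, 0.0264]
eef_rot: [-3.14, 0.0, -0.259]
contact_force: [-1.9, -0.8, 5.8]
grip_width: 0.0607
grip_force: 65.1
```

jog_arm(increments=[[[0, 0, 0, 0, 0, 0, 0.6], [0, 0, 0, 0, 0, 0, 0.6], [0, 0, 0, 0, 0, 0, 0.6], [0, 0, 0, 0, 0, 0, 0.6], [0, 0, 0, 0, 0, 0, 0.6], [0, 0, 0, 0, 0, 0, 0.6], [0, 0, 0, 0, 0, 0, 0.6], [0, 0, 0, 0, 0, 0, 0.6]]])

```text
time: 67.25
eef_pos: [0.4812, -0.1647, 0.0265]
eef_rot: [-3.14, 0.0, -0.259]
contact_force: [-0.8, -1.1, 4.8]
grip_width: 0.0607
grip_force: 65.1
```

```bash
python3 - <<'E'
from plan import *
p=np.array(observe()["eef_pos"]); h=p[2]; g=vee_tcp(h-.001,.003); y=-.2594
plan([(p+[0,0,.17],TR(y)),([g[0],g[1],.195],TR(VY)),(g+[0,0,.025],TR(VY,np.pi/4)),(g,TR(VY,np.pi/4))])
E
```

```text
t 67.2 pos [ 0.4812 -0.1647  0.0265] rot [-3.14   0.    -0.259] F [-0.8 -1.1  4.8] w 0.0607 gf 65.1
 shift 5 x [-1.0e-03 -6.0e-03 -3.4e+00] ->  [ 0.481 -0.165  0.196]
 turn 3 x [-0.0006 -0.     -0.1152]
 shift 5 x [0.571 3.436 0.029] ->  [ 0.524 -0.333  0.195]
 turn 7 x [0.1122 0.     0.    ]
 shift 3 x [-0.     1.935  1.935] ->  [ 0.524 -0.333  0.113]
 shift 1 x [-0.     1.768  1.768] ->  [ 0.524 -0.333  0.088]
```

jog_arm(increments=[[[0, 0, 0, 0, 0, -3.4, 0.6], [0, 0, 0, 0, 0, -3.4, 0.6], [0, 0, 0, 0, 0, -3.4, 0.6], [0, 0, 0, 0, 0, -3.4, 0.6], [0, 0, 0, 0, 0, -3.4, 0.6], [0, 0, -0.1152, 0, 0, 0, 0.6], [0, 0, -0.1152, 0, 0, 0, 0.6], [0, 0, -0.1152, 0, 0, 0, 0.6]]])

```text
time: 68.05
eef_pos: [0.4799, -0.1644, 0.1951]
eef_rot: [-3.138, 0.002, 0.091]
contact_force: [0.4, -0.6, -4.5]
grip_width: 0.0604
grip_force: 69.5
```

jog_arm(increments=[[[0, 0, 0, 0.57, 3.44, 0, 0.6], [0, 0, 0, 0.57, 3.44, 0, 0.6], [0, 0, 0, 0.57, 3.44, 0, 0.6], [0, 0, 0, 0.57, 3.44, 0, 0.6], [0, 0, 0, 0.57, 3.44, 0, 0.6], [0.1122, 0, 0, 0, 0, 0, 0.6], [0.1122, 0, 0, 0, 0, 0, 0.6], [0.1122, 0, 0, 0, 0, 0, 0.6]]])

```text
time: 68.85
eef_pos: [0.5236, -0.3338, 0.1946]
eef_rot: [-2.798, 0.001, 0.087]
contact_force: [0.3, 0.5, -4.6]
grip_width: 0.0604
grip_force: 69.6
```

jog_arm(increments=[[[0.1122, 0, 0, 0, 0, 0, 0.6], [0.1122, 0, 0, 0, 0, 0, 0.6], [0.1122, 0, 0, 0, 0, 0, 0.6], [0.1122, 0, 0, 0, 0, 0, 0.6], [0, 0, 0, 0, 1.93, 1.93, 0.6], [0, 0, 0, 0, 1.93, 1.93, 0.6], [0, 0, 0, 0, 1.93, 1.93, 0.6], [0, 0, 0, 0, 0, 0, 0.6]]])

```text
time: 69.65
eef_pos: [0.5209, -0.333, 0.1076]
eef_rot: [-2.35, 0.008, 0.087]
contact_force: [-0.5, -0.2, -4.7]
grip_width: 0.0605
grip_force: 70.0
```

jog_arm(increments=[[[0, 0, 0, 0, 0, 0, 0.6], [0, 0, 0, 0, 0, 0, 0.6], [0, 0, 0, 0, 0, 0, 0.6], [0, 0, 0, 0, 0, 0, 0.6], [0, 0, 0, 0, 0, 0, 0.6], [0, 0, 0, 0, 0, 0, 0.6], [0, 0, 0, 0, 0, 0, 0.6], [0, 0, 0, 0, 0, 0, 0.6]]])

```text
time: 70.45
eef_pos: [0.5239, -0.3332, 0.1128]
eef_rot: [-2.353, 0.001, 0.087]
contact_force: [0.5, 0.1, -4.3]
grip_width: 0.0599
grip_force: 70.0
```

```bash
python3 - <<'E'
from plan import *
g=vee_tcp(.0255,.003)
plan([(g,TR(VY,np.pi/4))])
E
```

```text
t 70.5 pos [ 0.5239 -0.3332  0.1128] rot [-2.353e+00  1.000e-03  8.700e-02] F [ 0.5  0.1 -4.3] w 0.0599 gf 70.0
 turn 1 x [-0.0032  0.0006 -0.0003]
 shift 1 x [0.051 1.779 1.739] ->  [ 0.524 -0.333  0.088]
```

jog_arm(increments=[[[0, 0, 0, 0, 0.7, 0.7, 0.6], [0, 0, 0, 0, 0.7, 0.7, 0.6], [0, 0, 0, 0, 0.3, 0.3, 0.6], [0, 0, 0, 0, 0.15, 0.15, 0.6], [0, 0, 0, 0, 0.1, 0.1, 0.6], [0, 0, 0, 0, 0, 0, 0.6], [0, 0, 0, 0, 0, 0, 0.6], [0, 0, 0, 0, 0, 0, 0.6]]])

```text
time: 71.25
eef_pos: [0.5238, -0.3338, 0.0875]
eef_rot: [-2.352, 0.001, 0.086]
contact_force: [-0.7, -3.9, 6.2]
grip_width: 0.0604
grip_force: 70.8
```

jog_arm(increments=[[[0, 0, 0, 0, 0, 0, 0.85], [0, 0, 0, 0, 0, 0, 0.85], [0, 0, 0, 0, 0, 0, 0.85], [0, 0, 0, 0, 0, 0, 0.85], [0, 0, 0, 0, 0, -1, 0.85], [0, 0, 0, 0, 0, -2.5, 0.85], [0, 0, 0, 0, 0, -3, 0.85], [0, 0, 0, 0, 0, -3.5, 0.85]]])

```text
time: 72.05
eef_pos: [0.5299, -0.4042, 0.1567]
eef_rot: [-2.352, 0.001, 0.087]
contact_force: [0.6, 0.1, -0.5]
grip_width: 0.0726
grip_force: 0.0
```

jog_arm(increments=[[[-0.1122, 0, 0, 0, 0, 0, 0.85], [-0.1122, 0, 0, 0, 0, 0, 0.85], [-0.1122, 0, 0, 0, 0, 0, 0.85], [-0.1122, 0, 0, 0, 0, 0, 0.85], [-0.1122, 0, 0, 0, 0, 0, 0.85], [-0.1122, 0, 0, 0, 0, 0, 0.85], [-0.1122, 0, 0, 0, 0, 0, 0.85], [0, 0, 0, -0.1, -1, -2.7, 0.45]]])

```text
time: 72.85
eef_pos: [0.5269, -0.3895, 0.1808]
eef_rot: [-3.135, 0.006, 0.091]
contact_force: [-0.4, -1.0, -0.2]
grip_width: 0.0596
grip_force: 0.0
```

jog_arm(increments=[[[0, 0, 0, -0.1, -1, -2.7, 0.45], [0, 0, 0, -0.1, -1, -2.7, 0.45], [0, 0, 0, 0, -1, -2.7, 0.45], [-0.1122, 0, 0, 0, 0, 0, 0.45], [-0.1122, 0, 0, 0, 0, 0, 0.45], [-0.1122, 0, 0, 0, 0, 0, 0.45], [-0.1122, 0, 0, 0, 0, 0, 0.45], [-0.1122, 0, 0, 0, 0, 0, 0.45]]])

```text
time: 73.65
eef_pos: [0.5243, -0.3644, 0.2656]
eef_rot: [2.579, -0.002, 0.086]
contact_force: [-1.1, -0.3, -0.4]
grip_width: 0.0381
grip_force: 0.0
```

jog_arm(increments=[[[-0.1122, 0, 0, 0, 0, 0, 0.45], [-0.1122, 0, 0, 0, 0, 0, 0.45], [0, 0, 0, 0.06, -3.2, -0.1, 0.45], [0, 0, 0, 0.06, -3.2, -0.1, 0.45], [0, 0, 0, 0.06, -3.2, -0.1, 0.45], [0, 0, 0, 0.06, -3.2, -0.1, 0.45], [0, 0, 0, 0.06, -3.2, -0.1, 0.45], [0, 0, 0, 0, 0, 0, 0.45]]])

```text
time: 74.45
eef_pos: [0.5166, -0.2436, 0.152]
eef_rot: [2.363, 0.004, 0.092]
contact_force: [-0.4, 0.4, 1.0]
grip_width: 0.0383
grip_force: 0.0
```

jog_arm(increments=[[[0, 0, 0, 0, 0, 0, 0.45], [0, 0, 0, 0, 0, 0, 0.45], [0, 0, 0, 0, 0, 0, 0.45], [0, 0, 0, 0, 0, 0, 0.45], [0, 0, 0, 0, 0, 0, 0.45], [0, 0, 0, 0, 0, 0, 0.45], [0, 0, 0, 0, 0, 0, 0.45], [0, 0, 0, 0, 0, 0, 0.45]]])

```text
time: 75.25
eef_pos: [0.5166, -0.2477, 0.1547]
eef_rot: [2.359, 0.001, 0.087]
contact_force: [-0.0, -0.2, -0.2]
grip_width: 0.0386
grip_force: 0.0
```

```bash
python3 - <<'E'
from chk import *
r=rail_tcp(.034)
plan([(r+ZS*.03,TR(VY,-np.pi/4)),(r,TR(VY,-np.pi/4))])
s=cams.capture("side")
o=cv2.resize(s[130:300,190:330,::-1],None,fx=3.5,fy=3.5,interpolation=cv2.INTER_CUBIC)
e=exp(.034)
cv2.polylines(o,[((e-[190,130]+.5)*3.5).astype(int)],True,(0,255,0),1)
cv2.imwrite("pics/v4.png",o)
E
```

```text
t 75.2 pos [ 0.5166 -0.2477  0.1547] rot [2.359e+00 1.000e-03 8.700e-02] F [-0.  -0.2 -0.2] w 0.0386 gf 0.0
 turn 1 x [-0.0031  0.0003  0.0005]
 shift 2 x [0.024 0.153 2.509] ->  [ 0.52  -0.285  0.121]
 shift 1 x [0. 0. 3.] ->  [ 0.522 -0.306  0.1  ]
```

View pics/v4.png

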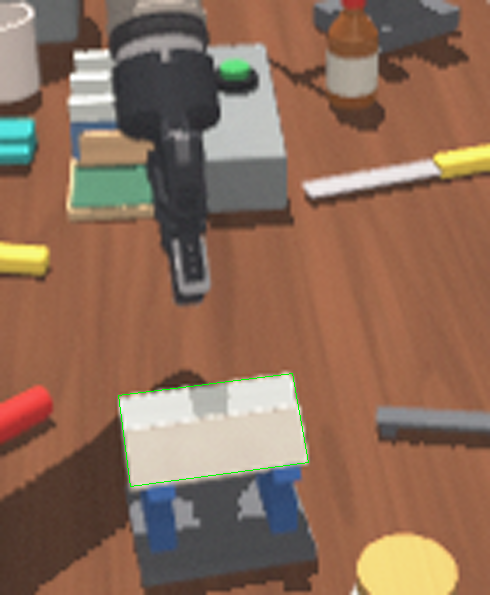

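White sits in the vee exactly on the predicted outline. Three rails are visible in the rack at (92,55–110). Grasping.

jog_arm(increments=[[[0, 0, 0, 0, 0.3, 2.5, 0.45], [0, 0, 0, 0, 0, 2.5, 0.45], [0, 0, 0, 0, 0, 1, 0.45], [0, 0, 0, 0, 0, 1, 0.45], [0, 0, 0, 0, 0, 0.5, 0.45], [0, 0, 0, 0, 0, 0.5, 0.45], [0, 0, 0, 0, 0, 0, 0.45], [0, 0, 0, 0, 0, 0, 0.45]]])

```text
time: 76.1
eef_pos: [0.522, -0.3056, 0.1003]
eef_rot: [2.359, -0.0, 0.087]
contact_force: [0.4, -0.5, 0.9]
grip_width: 0.0382
grip_force: 0.0
```

jog_arm(increments=[[[0, 0, 0, 0, 0, 0, 0], [0, 0, 0, 0, 0, 0, 0], [0, 0, 0, 0, 0, 0, 0], [0, 0, 0, 0, 0, 0, 0], [0, 0, 0, 0, 0, 0, 0], [0, 0, 0, 0, 0, 0, 0], [0, 0, 0, 0, 0, 0, 0], [0, 0, 0, 0, 0, 0, 0]]])

```text
time: 76.9
eef_pos: [0.5221, -0.3065, 0.1016]
eef_rot: [2.356, 0.0, 0.087]
contact_force: [-1.2, 0.6, 4.9]
grip_width: 0.0105
grip_force: 59.8
```

```bash
python3 - <<'E'
from plan import *
p=np.array(observe()["eef_pos"]); r=rail_tcp(.034); print("off rail z",(p-r)@ZS)
plan([(p+ZS*.11,TR(VY,-np.pi/4)),(rk(0,-.09,.2),TR(RY)),(rk(0,-.09,.1),TR(RY))])
E
```

```text
off rail z 0.0008665320577404443
t 76.9 pos [ 0.5221 -0.3065  0.1016] rot [2.356 0.    0.087] F [-1.2  0.6  4.9] w 0.0105 gf 59.8
 shift 4 x [ 1.00e-03 -0.00e+00 -2.75e+00] ->  [ 0.515 -0.229  0.179]
 turn 7 x [ 0.1121 -0.0063  0.0154]
 shift 11 x [-0.413 -3.205 -0.188] ->  [0.479 0.125 0.2  ]
 shift 3 x [ 0.    -0.     3.333] ->  [0.479 0.125 0.1  ]
```

jog_arm(increments=[[[0, 0, 0, 0, 0, -2.75, 0], [0, 0, 0, 0, 0, -2.75, 0], [0, 0, 0, 0, 0, -2.75, 0], [0, 0, 0, 0, 0, -2.75, 0], [0.1121, -0.0063, 0.0154, 0, 0, 0, 0], [0.1121, -0.0063, 0.0154, 0, 0, 0, 0], [0.1121, -0.0063, 0.0154, 0, 0, 0, 0], [0.1121, -0.0063, 0.0154, 0, 0, 0, 0]]])

```text
time: 77.7
eef_pos: [0.5145, -0.2276, 0.1777]
eef_rot: [2.814, -0.01, 0.022]
contact_force: [-1.1, -0.6, -4.5]
grip_width: 0.0107
grip_force: 59.5
```

jog_arm(increments=[[[0.1121, -0.0063, 0.0154, 0, 0, 0, 0], [0.1121, -0.0063, 0.0154, 0, 0, 0, 0], [0.1121, -0.0063, 0.0154, 0, 0, 0, 0], [0, 0, 0, -0.41, -3.2, -0.2, 0], [0, 0, 0, -0.41, -3.2, -0.2, 0], [0, 0, 0, -0.41, -3.2, -0.2, 0], [0, 0, 0, -0.41, -3.2, -0.2, 0], [0, 0, 0, -0.41, -3.2, -0.2, 0]]])

```text
time: 78.5
eef_pos: [0.4973, -0.067, 0.1878]
eef_rot: [-3.138, 0.003, -0.027]
contact_force: [-0.0, 0.6, -4.2]
grip_width: 0.0104
grip_force: 59.9
```

jog_arm(increments=[[[0, 0, 0, -0.41, -3.2, -0.2, 0], [0, 0, 0, -0.41, -3.2, -0.2, 0], [0, 0, 0, -0.41, -3.2, -0.2, 0], [0, 0, 0, -0.41, -3.2, -0.2, 0], [0, 0, 0, -0.41, -3.2, -0.2, 0], [0, 0, 0, -0.41, -3.2, -0.2, 0], [0, 0, 0, 0, 0, 3.3, 0], [0, 0, 0, 0, 0, 3.3, 0]]])

```text
time: 79.3
eef_pos: [0.4792, 0.1259, 0.1349]
eef_rot: [-3.138, -0.002, -0.024]
contact_force: [-0.5, -0.8, -4.2]
grip_width: 0.0105
grip_force: 59.9
```

jog_arm(increments=[[[0, 0, 0, 0, 0, 2.5, 0], [0, 0, 0, 0, 0, 0, 0], [0, 0, 0, 0, 0, 0, 0], [0, 0, 0, 0, 0, 0, 0], [0, 0, 0, 0, 0, 0, 0], [0, 0, 0, 0, 0, 0, 0], [0, 0, 0, 0, 0, 0, 0], [0, 0, 0, 0, 0, 0, 0]]])

```text
time: 80.1
eef_pos: [0.4795, 0.1245, 0.1106]
eef_rot: [-3.138, -0.0, -0.027]
contact_force: [-0.5, -0.4, -3.9]
grip_width: 0.0107
grip_force: 59.9
```

```bash
python3 - <<'E'
from plan import *
plan([(rk(0,-.09,.076),TR(RY))])
E
```

```text
t 80.1 pos [0.4795 0.1245 0.1106] rot [-3.138 -0.    -0.027] F [-0.5 -0.4 -3.9] w 0.0107 gf 59.9
 turn 1 x [-0.0032 -0.0002 -0.0008]
 shift 1 x [-0.024 -0.011  3.457] ->  [0.479 0.125 0.076]
```

jog_arm(increments=[[[0, 0, 0, 0, 0, 1.5, 0], [0, 0, 0, 0, 0, 0.8, 0], [0, 0, 0, 0, 0, 0.5, 0], [0, 0, 0, 0, 0, 0.3, 0], [0, 0, 0, 0, 0, 0.2, 0], [0, 0, 0, 0, 0, 0.1, 0], [0, 0, 0, 0, 0, 0, 0], [0, 0, 0, 0, 0, 0, 0]]])

```text
time: 80.9
eef_pos: [0.4794, 0.1247, 0.0769]
eef_rot: [-3.139, 0.0, -0.027]
contact_force: [-1.0, -0.5, 4.6]
grip_width: 0.0108
grip_force: 61.2
```

Down on the felt. Releasing slowly, then lifting and closing the fingers for the button press.

jog_arm(increments=[[[0, 0, 0, 0, 0, 0, 0.2], [0, 0, 0, 0, 0, 0, 0.3], [0, 0, 0, 0, 0, 0, 0.35], [0, 0, 0, 0, 0, 0, 0.35], [0, 0, 0, 0, 0, -1, 0.35], [0, 0, 0, 0, 0, -3, 0.35], [0, 0, 0, 0, 0, -4, 0.35], [0, 0, 0, 0, 0, -4, 0]]])

```text
time: 81.7
eef_pos: [0.479, 0.1245, 0.1979]
eef_rot: [-3.138, 0.001, -0.026]
contact_force: [1.2, -0.3, -0.4]
grip_width: 0.0166
grip_force: 0.0
```

jog_arm(increments=[[[0, 0, 0, 0, 3.5, 0, 0], [0, 0, 0, 0, 3.5, 0, 0], [0, 0, 0, 0, 3.5, 0, 0], [0, 0, 0, 0, 3.5, 0, 0], [0, 0, 0, 0, 3.5, 0, 0], [0, 0, 0, 0, 3.5, 0, 0], [0, 0, 0, 0, 0, 0, 0], [0, 0, 0, 0, 0, 0, 0]]])

```text
time: 82.5
eef_pos: [0.4737, -0.086, 0.196]
eef_rot: [-3.138, -0.0, -0.029]
contact_force: [-0.1, 0.6, 0.2]
grip_width: -0.0
grip_force: 0.0
```

```bash
python3 - <<'E'
from look import *
s=cams.capture("side");t=cams.capture("top")
crop(s,190,110,130,110,5.5,"r1.png")
b=t[160:185,120:150].astype(int); m=(b[...,1]-b[...,0]>60); yx=np.argwhere(m).mean(0); uv=[120+yx[1],160+yx[0]]; print(uv,world("top",[uv],.07))
sb=s.astype(int); m=(sb[...,1]-sb[...,0]>60)&(sb[...,1]-sb[...,2]>40); m[:140]=0; m[165:]=0; m[:,:240]=0;m[:,280:]=0; yx=np.argwhere(m).mean(0)
c1,d1=ray("top",[uv]);c2,d2=ray("side",[yx[::-1]]);A=np.c_[d1[0],-d2[0]];k_=np.linalg.lstsq(A,c2-c1,rcond=None)[0];print(c1+d1[0]*k_[0],c2+d2[0]*k_[1])
B=world("top",[uv],.07)[0]
plan([(np.r_[B[:2],.2],TR(RY)),(np.r_[B[:2],.12],TR(RY))])
E
```

```text
[np.float64(132.56410256410257), np.float64(167.5982905982906)] [[0.59187252 0.24660503 0.07      ]]
[0.59114332 0.24435109 0.07682785] [0.58950968 0.24440411 0.07667088]
t 82.6 pos [ 0.4739 -0.0842  0.196 ] rot [-3.138 -0.    -0.025] F [ 0.  -0.6  0.1] w 0.0002 gf 0.0
 turn 1 x [-0.0039 -0.0002  0.0012]
 shift 11 x [ 0.993 -3.035 -0.037] ->  [0.592 0.247 0.2  ]
 shift 3 x [ 0.    -0.     2.667] ->  [0.592 0.247 0.12 ]
```

View pics/r1.png

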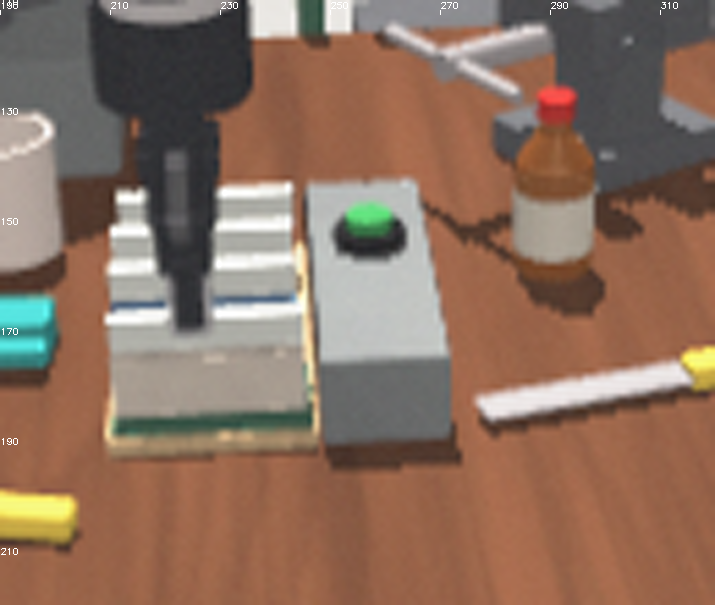

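All four stones stand in place: rails at (205,195), (203,232), (203,268), and white on the felt at (205,385). The button is at (370,220). Pressing it.

jog_arm(increments=[[[0, 0, 0, 0.99, -3.02, 0, 0], [0, 0, 0, 0.99, -3.02, 0, 0], [0, 0, 0, 0.99, -3.02, 0, 0], [0, 0, 0, 0.99, -3.02, 0, 0], [0, 0, 0, 0.99, -3.02, 0, 0], [0, 0, 0, 0.99, -3.02, 0, 0], [0, 0, 0, 0.99, -3.02, 0, 0], [0, 0, 0, 0.99, -3.02, 0, 0]]])

```text
time: 83.4
eef_pos: [0.559, 0.157, 0.1966]
eef_rot: [-3.138, 0.0, -0.024]
contact_force: [-0.7, 0.4, -0.2]
grip_width: -0.0001
grip_force: 0.0
```

jog_arm(increments=[[[0, 0, 0, 0.99, -3.02, 0, 0], [0, 0, 0, 0.99, -3.02, 0, 0], [0, 0, 0, 0.99, -3.02, 0, 0], [0, 0, 0, 0, 0, 2.5, 0], [0, 0, 0, 0, 0, 2.5, 0], [0, 0, 0, 0, 0, 2.5, 0], [0, 0, 0, 0, 0, 0, 0], [0, 0, 0, 0, 0, 0, 0]]])

```text
time: 84.2
eef_pos: [0.5909, 0.2451, 0.122]
eef_rot: [-3.138, 0.001, -0.025]
contact_force: [0.4, 0.1, -0.2]
grip_width: 0.0002
grip_force: 0.0
```

jog_arm(increments=[[[0, 0, 0, 0, 0, 0, 0], [0, 0, 0, 0, 0, 0, 0], [0, 0, 0, 0, 0, 0, 0], [0, 0, 0, 0, 0, 0, 0], [0, 0, 0, 0, 0, 0.5, 0], [0, 0, 0, 0, 0, 0.5, 0], [0, 0, 0, 0, 0, 0, 0], [0, 0, 0, 0, 0, 0, 0]]])

```text
time: 85.0
eef_pos: [0.5912, 0.2437, 0.1111]
eef_rot: [-3.139, 0.001, -0.027]
contact_force: [0.4, -0.1, -0.4]
grip_width: 0.0003
grip_force: 0.0
```

jog_arm(increments=[[[0, 0, 0, 0, 0, 0.5, 0], [0, 0, 0, 0, 0, 0.5, 0], [0, 0, 0, 0, 0, 0.4, 0], [0, 0, 0, 0, 0, 0.3, 0], [0, 0, 0, 0, 0, 0.2, 0], [0, 0, 0, 0, 0, 0.2, 0], [0, 0, 0, 0, 0, 0, 0], [0, 0, 0, 0, 0, 0, 0]]])

```text
time: 85.8
eef_pos: [0.5917, 0.244, 0.0948]
eef_rot: [-3.14, -0.001, -0.027]
contact_force: [-7.2, -4.3, 23.8]
grip_width: -0.0001
grip_force: 12.0
```

jog_arm(increments=[[[0, 0, 0, 0, 0, -0.25, 0], [0, 0, 0, 0, 0, -0.25, 0], [0, 0, 0, 0, 0, 0, 0], [0, 0, 0, 0, 0, 0, 0], [0, 0, 0, 0, 0, 0, 0], [0, 0, 0, 0, 0, 0, 0], [0, 0, 0, 0, 0, 0, 0], [0, 0, 0, 0, 0, 0, 0]]])

```text
time: 86.6
eef_pos: [0.5916, 0.2439, 0.0956]
eef_rot: [-3.138, 0.0, -0.027]
contact_force: [-0.4, 0.2, 4.7]
grip_width: 0.0
grip_force: 2.3
```

jog_arm(increments=[[[0, 0, 0, 0, 0, -0.3, 0], [0, 0, 0, 0, 0, 0, 0], [0, 0, 0, 0, 0, 0, 0], [0, 0, 0, 0, 0, 0, 0], [0, 0, 0, 0, 0, 0, 0], [0, 0, 0, 0, 0, 0, 0], [0, 0, 0, 0, 0, 0, 0], [0, 0, 0, 0, 0, 0, 0]]])

```text
time: 87.4
eef_pos: [0.5915, 0.2439, 0.0986]
eef_rot: [-3.138, 0.0, -0.027]
contact_force: [0.9, -0.1, 2.6]
grip_width: 0.0001
grip_force: 1.4
```

The spring curve (4.7 N, then 2.6 N 3 mm higher) confirms a full press. Backing off clear.

jog_arm(increments=[[[0, 0, 0, 0, 0, -2, 0], [0, 0, 0, 0, 0, -3, 0], [0, 0, 0, 0, 0, -3, 0], [0, 0, 0, 0, 0, -3, 0], [0, 0, 0, 2, 0, 0, 0], [0, 0, 0, 3, 0, 0, 0], [0, 0, 0, 3, 0, 0, 0], [0, 0, 0, 0, 0, 0, 0]]])

```text
time: 88.2
eef_pos: [0.6743, 0.239, 0.2066]
eef_rot: [-3.139, 0.001, -0.031]
contact_force: [1.0, -0.3, -0.2]
grip_width: 0.0001
grip_force: 0.0
```

jog_arm(increments=[[[0, 0, 0, 0, 3.5, -1, 0], [0, 0, 0, 0, 3.5, -1, 0], [0, 0, 0, 0, 3.5, 0, 0], [0, 0, 0, 0, 3.5, 0, 0], [0, 0, 0, 0, 3.5, 0, 0], [0, 0, 0, 0, 3.5, 0, 0], [0, 0, 0, 0, 3.5, 0, 0], [0, 0, 0, 0, 3.5, 0, 0]]])

```text
time: 89.0
eef_pos: [0.6624, -0.0396, 0.2268]
eef_rot: [-3.138, 0.003, -0.026]
contact_force: [0.7, 0.3, 0.3]
grip_width: -0.0002
grip_force: 0.0
```

jog_arm(increments=[[[0, 0, 0, 0, 3.5, 0, 0], [0, 0, 0, 0, 3.5, 0, 0], [0, 0, 0, 0, 3.5, 0, 0], [0, 0, 0, 0, 3.5, 0, 0], [0, 0, 0, 0, 0, 0, 0], [0, 0, 0, 0, 0, 0, 0], [0, 0, 0, 0, 0, 0, 0], [0, 0, 0, 0, 0, 0, 0]]])

```text
time: 89.8
eef_pos: [0.6601, -0.1763, 0.2271]
eef_rot: [-3.137, 0.001, -0.024]
contact_force: [0.6, 0.7, 0.4]
grip_width: 0.0001
grip_force: 0.0
```

```bash
python3 - <<'E'
from plan import *
plan([])
t=cams.capture("top");s=cams.capture("side")
f=3.4
o=cv2.resize(t[145:265,80:230,::-1],None,fx=f,fy=f,interpolation=cv2.INTER_CUBIC)
for y,h in((.09,.012),(.036,.012),(-.018,.012),(-.09,.014)):
    L=[rk(x,y+d,h+.062) for x,d in((-.06,-.006),(.06,-.006),(.06,.006),(-.06,.006))]
    cv2.polylines(o,[((pix("top",L)-[80,145]+.5)*f).astype(int)],True,(0,0,255),1)
b=cv2.resize(s[120:200,200:255,::-1],(280,408),interpolation=cv2.INTER_CUBIC)
cv2.imwrite("pics/fin.png",np.hstack([o,b]))
E
```

```text
t 89.8 pos [ 0.6601 -0.1763  0.2271] rot [-3.137e+00  1.000e-03 -2.400e-02] F [0.6 0.7 0.4] w 0.0001 gf 0.0
```

View pics/fin.png

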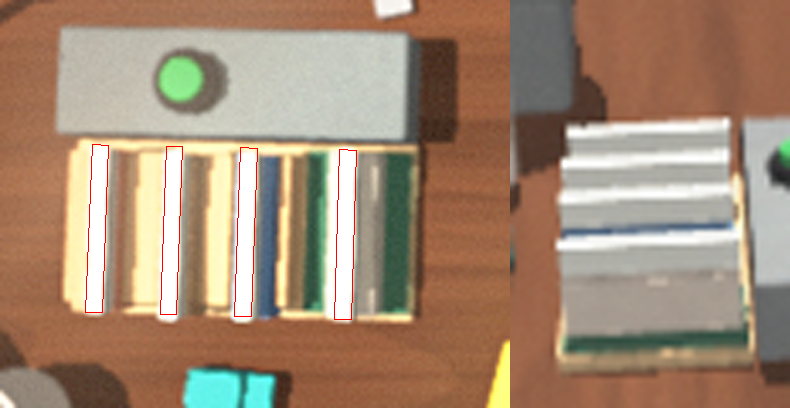

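All four rails lie on their predicted outlines, upright and centred, and the button is up. Handing in.

```bash
python3 -c "
from workcell import job_done
print(job_done())"
```

```text
the job is handed in; nothing more can be done
None
```

The job is handed in: red-brown stands in the narrow slot, cork in the middle, blue in the wide and off-white on the felt, and the blower button was pressed fully and let go; I took the slot order from the judging rules instead of trying each stone narrowest-first, and all three fitted home.

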